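# Fill the pallet carriage, free it and run it home

## Robot

A 7-joint arm with a two-finger parallel gripper is mounted at the origin on the work surface. World frame = base frame: x ahead of the robot, y to its left, z up, the work surface at z = 0. Lengths are in m, angles in rad, forces in N, time in s.
With the tool pointing down it reaches from about 0.425 to 0.925 m from the base axis. Payload 6.8 kg.
Tool frame: the origin (TCP) lies at the centre of the arm's flange, where the gripper is bolted on; the fingertips stand 173 mm ahead of it and the grasp point (between the pads) lies 155 mm ahead of it (finger_overhang is the distance from the TCP to the fingertips, in m); y points along the fingers, z is the direction in which the jaws open and shut, and the axes are right-handed (so a half turn about y gives the same grasp; the last joint's range is limited). The gripper opens to 85 mm and grips with 20 to 120 N. Pads are 22 mm wide; open, the fingers measure 114 mm over their backs; the gripper's body (76 mm by 85 mm) begins 54 mm behind the grasp point. The pads swing forward as they close: fully open they stand 13 mm farther back than shut.
Start: joints at [-1.333, 0.477, 0.022, 1.555, -0.011, 1.109, -0.083], TCP at [0.229, 0.635, 0.405] pointing down, gripper open.
Joint ranges: [-2.96, 2.96], [-0.34, 2.1], [-1.41, 1.46], [0.24, 2.44], [-1.37, 4.51], [0.17, 1.92], [-2.96, 2.96]. Speed limits (rad/s): [2.39, 2.39, 3.14, 3.14, 3.14, 3.14, 3.14].

## Interface

Orientations are given as a rotation vector (axis times angle).
In Python, from bench import get_obs, grab_frame, hand_in, finger_overhang gives the robot as it stands. The module is installed in compiled form; this text tells all that it offers.
- The arm moves only by the shell command python3 -m jog 'ROWS' [FORCE]. ROWS is JSON, a list of rows, each a list of 3 entries, a list of its own where there are three numbers: the shift along the tool's x, y, z in cm, then the turn about the tool's y in rad, then the gripper command: -1 is fully open, 1 is shut, values between are in proportion. In form: [[[x, y, z], twist, gripper], ...]. A call has 1 to 10 rows; each row is the pose to reach, as a shift and turn from the pose commanded when the call began, along the tool's axes at that moment; what a row does not reach only later rows make up. A row lasts 1/8 s, in which the tool goes at most 62.5 mm and 10.7 degrees, less where a joint would pass 70% of its speed; a pose out of reach is approached as far as the arm can. A call with a gripper value outside its range is refused whole. The fingers move at their own pace and stop on an object; FORCE is the grip in N (left out, the last holds). Time passes only in rows, so rows that repeat a pose let the fingers close. It gives the time, the measured TCP pose, the force and the opening at its end, in the units of the state.
- get_obs(): the state, without advancing time (a new reading comes with each control period).
- grab_frame(name): name is "side" or "top" or "wrist"; returns a dict with "image" (480x640x3 uint8, blue, green, red), "fx", "fy", "cx", "cy" (pixels), "origin" and "rotation" of the camera in the world. Camera axes: x right, y up, looking along -z (the intrinsics and any distortion apply to the point x, -y, -z); pixel columns grow to the right and rows downward; lengths in m; the calibration is good to about 2 mm. A picture is of the moment at which its call begins. There is no depth.
- hand_in(): hands the job in, once; it reports no verdict.
The state is a dict: "clock": time; "joints": joint angles; "qvel": joint speeds; "tau": joint torques, N m; "tcp_pos": TCP position; "orientation": TCP orientation; "contact_force": force on the tool from outside, world axes, zero at the start; "moment": the same for the moment, N m; "grip_width": finger opening in m.
Only numpy, scipy, OpenCV 4.12 (cv2) and the standard library are available. Lean on these libraries where they do the work, as an engineer would, in place of code of your own. Each camera call takes 0.05 s, during which the arm holds its last target.

## Task

Load the fixture for the next operation: fill every empty pocket of the carriage with one of the spare round blanks from the mat, seated flat, leaving the blanks already loaded and the other things on the mat alone. Then push the stuck carriage by its tab, slowly, until it breaks free and run it fully home against the hidden stop in the end housing, without ramming it, and finally swing the lock lever all the way over. All six pockets must still be filled at the end; put back any blank that gets knocked out; spares left over may stay where they are.

Things in the scene. Friction and masses are not known exactly. Their poses are not given: they have to be found in the camera images.
- spare0: upright round steel blank, 36 mm diameter, 30 mm tall, 0.24 kg; origin at the centre of its underside, z along its axis. A spare, starting on the black rubber mat (220 x 360 mm, top 3 mm above the bench).
- spare1: upright round steel blank, 36 mm diameter, 30 mm tall, 0.24 kg; origin at the centre of its underside, z along its axis. A spare, starting on the black rubber mat (220 x 360 mm, top 3 mm above the bench).
- spare2: upright round steel blank, 36 mm diameter, 30 mm tall, 0.24 kg; origin at the centre of its underside, z along its axis. A spare, starting on the black rubber mat (220 x 360 mm, top 3 mm above the bench).
- spare3: upright round steel blank, 36 mm diameter, 30 mm tall, 0.24 kg; origin at the centre of its underside, z along its axis. A spare, starting on the black rubber mat (220 x 360 mm, top 3 mm above the bench).
- spare4: upright round steel blank, 36 mm diameter, 30 mm tall, 0.24 kg; origin at the centre of its underside, z along its axis. A spare, starting on the black rubber mat (220 x 360 mm, top 3 mm above the bench).
- loaded0: upright round steel blank, 36 mm diameter, 30 mm tall, 0.24 kg; origin at the centre of its underside, z along its axis. If present, it is already seated in pocket0 and stays there; None if absent (that pocket is then empty).
- loaded1: upright round steel blank, 36 mm diameter, 30 mm tall, 0.24 kg; origin at the centre of its underside, z along its axis. If present, it is already seated in pocket1 and stays there; None if absent (that pocket is then empty).
- loaded2: upright round steel blank, 36 mm diameter, 30 mm tall, 0.24 kg; origin at the centre of its underside, z along its axis. If present, it is already seated in pocket2 and stays there; None if absent (that pocket is then empty).
- loaded3: upright round steel blank, 36 mm diameter, 30 mm tall, 0.24 kg; origin at the centre of its underside, z along its axis. If present, it is already seated in pocket3 and stays there; None if absent (that pocket is then empty).
- loaded4: upright round steel blank, 36 mm diameter, 30 mm tall, 0.24 kg; origin at the centre of its underside, z along its axis. If present, it is already seated in pocket4 and stays there; None if absent (that pocket is then empty).
- loaded5: upright round steel blank, 36 mm diameter, 30 mm tall, 0.24 kg; origin at the centre of its underside, z along its axis. If present, it is already seated in pocket5 and stays there; None if absent (that pocket is then empty).
- pocket0 (a point): Centre of the floor of a carriage pocket (near row, place 1 of 3 from the end-housing end): a square recess 41 mm wide and 7 mm deep in the carriage's top. Floor 38 mm above the bench, rims 45 mm. Rows are 64 mm apart (across the rail), places 48 mm apart along it; rows run along the rail. It moves with the carriage. Axes parallel to the fixture's.
- pocket1 (a point): Centre of the floor of a carriage pocket (near row, place 2 of 3 from the end-housing end): a square recess 41 mm wide and 7 mm deep in the carriage's top. Floor 38 mm above the bench, rims 45 mm. Rows are 64 mm apart (across the rail), places 48 mm apart along it; rows run along the rail. It moves with the carriage. Axes parallel to the fixture's.
- pocket2 (a point): Centre of the floor of a carriage pocket (near row, place 3 of 3 from the end-housing end): a square recess 41 mm wide and 7 mm deep in the carriage's top. Floor 38 mm above the bench, rims 45 mm. Rows are 64 mm apart (across the rail), places 48 mm apart along it; rows run along the rail. It moves with the carriage. Axes parallel to the fixture's.
- pocket3 (a point): Centre of the floor of a carriage pocket (far row, place 1 of 3 from the end-housing end): a square recess 41 mm wide and 7 mm deep in the carriage's top. Floor 38 mm above the bench, rims 45 mm. Rows are 64 mm apart (across the rail), places 48 mm apart along it; rows run along the rail. It moves with the carriage. Axes parallel to the fixture's.
- pocket4 (a point): Centre of the floor of a carriage pocket (far row, place 2 of 3 from the end-housing end): a square recess 41 mm wide and 7 mm deep in the carriage's top. Floor 38 mm above the bench, rims 45 mm. Rows are 64 mm apart (across the rail), places 48 mm apart along it; rows run along the rail. It moves with the carriage. Axes parallel to the fixture's.
- pocket5 (a point): Centre of the floor of a carriage pocket (far row, place 3 of 3 from the end-housing end): a square recess 41 mm wide and 7 mm deep in the carriage's top. Floor 38 mm above the bench, rims 45 mm. Rows are 64 mm apart (across the rail), places 48 mm apart along it; rows run along the rail. It moves with the carriage. Axes parallel to the fixture's.
- fixture: Steel bed 150 x 385 mm of the loading fixture, fixed to the bench; origin at its underside, under the rail's centre line. The rail runs along its y axis; the carriage (dark metal, 0.9 kg, 120 mm wide) travels towards the fixture's -y, into the aluminium end housing (110 x 55 mm, top 45 mm above the bench, centred at y = -177 mm in this frame) on which the lock lever stands. Its x axis points away from the robot, more or less.
- carriage (a joint): Travel of the carriage along the rail towards the end housing (m); 0 = fully back at the loading end, starts at 0 to 0.003. It drags with about 3 N, is stuck on a hidden spring catch at about 0.006 to 0.016 that takes about 13 N in all to overcome, then jumps a little and runs on with about 3 N plus a little damping (6 N per m/s) to a hard end stop hidden inside the housing (total travel 0.12). It stays where it is left.
- push_tab (a point): Centre of the top of the bright steel upright push tab at the carriage's trailing (+y, fixture frame) end: 50 mm wide across the rail, 14 mm thick along it, top 87 mm above the bench, standing 49 mm clear above the slab under it. The slab and bed end some 15 mm behind it; behind them there is free space. Moves with the carriage.
- lock (a joint): Lock lever angle (rad): 0 = open, leaning to the fixture's -x (starts 0 to 0.1), 1.0 = fully over, leaning to +x, where it meets its stop. Stays where left; about 1 N at the tip moves it.
- lock_tip (a point): Centre of the 26 mm black ball at the end of the lock lever; 10 mm thick steel arm, 80 mm from pivot to ball. The ball is about 137 mm above the bench at either end of the swing, 147 mm at mid-swing, and swings in the fixture's x-z plane.
- flange: Bystander on the mat: steel flange, 52 mm diameter, 22 mm tall; origin at its underside. Leave alone.
- vblock: Bystander on the mat: dark V-block 40 x 35 x 32 mm; origin at its underside. Leave alone.
Mind the look-alikes: they are no part of the job. Leave any orange look-alike of the spare2 alone.

How it is judged:
By the outcome, as a careful person would: the job done as asked, in the order asked, and still so for the second after the job is handed in, with the robot touching nothing.
Of loaded0, loaded1, loaded2, loaded3, loaded4, loaded5 only 1 to 2 are there at a start; the rules pass over those that are not, and their reading is None.
At some moment in a run one of spare0, spare1, spare2, spare3, spare4 may be knocked a few centimetres aside while the robot is not near it.
It also fails if it takes over 192 s, if anything falls off the work surface, if the arm or the gripper's body presses on something with over 40 N, if the wrist force passes 120 N, or if a joint passes its speed limit or range.

## Working session

There is one attempt and no reset: what is moved stays moved. The work goes in short steps, Python scripts to look and compute and a shell command to move; the robot and the scene stay as the last step left them, time stands still between calls to the robot, and variables do not carry over. Pictures are saved under pics/ and viewed, and the job is handed in when it is done.

```bash
mkdir -p pics; ls
python3 - <<'E'
from bench import *
import cv2
o=get_obs()
for k,v in o.items(): print(k,v)
print(finger_overhang)
for n in ("side","top","wrist"):
    f=grab_frame(n); cv2.imwrite(f"pics/{n}0.png",f["image"])
    print(n,{k:v for k,v in f.items() if k!="image"})
E
```

```text
pics
clock 0.0
joints [-1.33311661  0.47778996  0.02234208  1.55649894 -0.01148674  1.10925549
 -0.08313072]
qvel [ 9.45160042e-04 -1.40469992e-03  2.08948075e-04 -1.36989884e-03
  7.47330489e-05 -1.61984629e-04 -1.87964331e-03]
tau [-2.40086956e-04 -5.96471000e+01  1.60790976e+00 -2.81190044e+01
  1.24897700e-02  9.53016628e-03 -6.20962268e-06]
tcp_pos [0.22867647 0.63477843 0.4037122 ]
orientation [-1.55553207  0.27153339 -0.27127103]
contact_force [-0.34969871 -0.79335109 -0.66645809]
moment [-2.11835231e-02 -4.05456702e-05 -6.43562831e-02]
grip_width 0.08556991586584237
0.1734
side {'fx': 492.7364800292999, 'fy': 492.7364800292999, 'cx': 313.7124784031518, 'cy': 239.8477108821428, 'origin': array([-0.02134972,  0.6536046 ,  0.62539715]), 'rotation': array([ 0.44480212, -1.23432845, -2.19145513])}
top {'fx': 501.8870644364689, 'fy': 501.8870644364689, 'cx': 323.23680473529686, 'cy': 239.17145215755238, 'origin': array([0.23825097, 0.00383671, 1.24264777]), 'rotation': array([ 0.18532009, -0.1654679 , -1.50171567])}
wrist {'fx': 357.6259133571929, 'fy': 357.6259133571929, 'cx': 324.1128546735857, 'cy': 236.05852694501056, 'origin': array([0.14879466, 0.66330006, 0.37319857]), 'rotation': array([-0.28769065, -0.2000329 ,  1.2140667 ])}
```

View pics/side0.png

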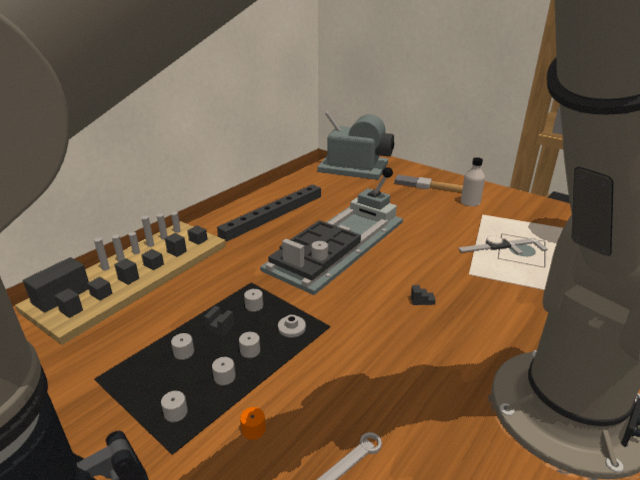

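View pics/top0.png

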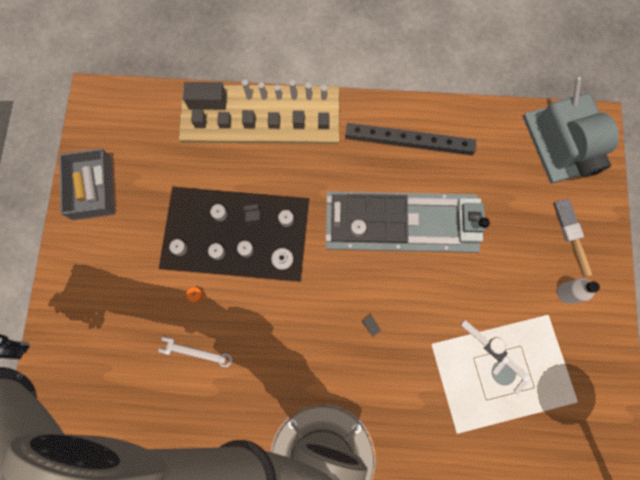

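View pics/wrist0.png

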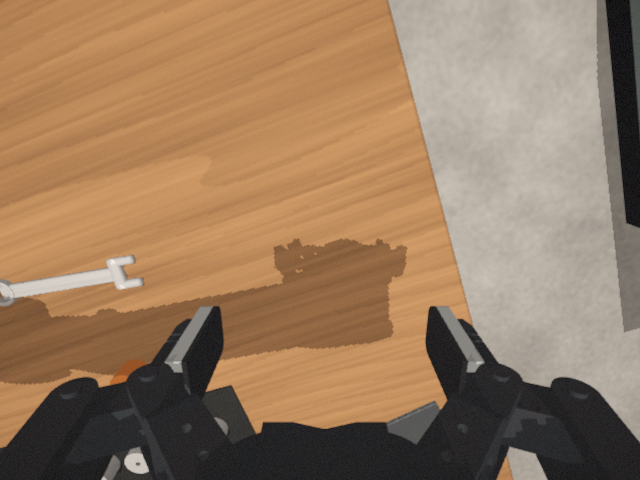

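```bash
cat > h.py <<'E'
from bench import *
import cv2, numpy as np
from scipy.spatial.transform import Rotation as R
def ray(f,u,v):
    d=np.array([(u-f["cx"])/f["fx"],-(v-f["cy"])/f["fy"],-1.])
    d=R.from_rotvec(f["rotation"]).apply(d); return np.array(f["origin"]),d/np.linalg.norm(d)
def atz(f,u,v,z):
    o,d=ray(f,u,v); return o+d*(z-o[2])/d[2]
def tri(f1,p1,f2,p2):
    o1,d1=ray(f1,*p1);o2,d2=ray(f2,*p2)
    t=np.linalg.lstsq(np.stack([d1,-d2],1),o2-o1,rcond=None)[0]
    a=o1+t[0]*d1;b=o2+t[1]*d2
    return (a+b)/2,np.linalg.norm(a-b)
def proj(f,P):
    p=R.from_rotvec(f["rotation"]).inv().apply(np.array(P)-f["origin"])
    return np.array([f["cx"]+f["fx"]*p[...,0]/-p[...,2], f["cy"]-f["fy"]*p[...,1]/-p[...,2]]).T
def crop(f,name,u0,v0,u1,v1,s):
    im=f["image"][v0:v1,u0:u1]
    cv2.imwrite("pics/"+name,cv2.resize(im,None,fx=s,fy=s,interpolation=cv2.INTER_CUBIC))
def st():
    o=get_obs(); r=R.from_rotvec(o["orientation"]).as_matrix()
    g=o["tcp_pos"]+0.155*r[:,1]
    print("t",round(o["clock"],2),"tcp",o["tcp_pos"].round(4),"grasp",g.round(4),"w",round(o["grip_width"],4),"F",o["contact_force"].round(1));print(r.round(3))
    return o,r
E
python3 - <<'E'
from h import *
t=grab_frame("top");s=grab_frame("side")
crop(t,"t1.png",155,180,315,285,5)
crop(t,"t2.png",320,180,500,260,4)
crop(s,"s1.png",90,280,340,460,3)
crop(s,"s2.png",255,155,415,295,5)
st()
E
```

```text
t 0.25 tcp [0.2287 0.6349 0.4042] grasp [0.2287 0.6348 0.2492] w 0.0854 F [ 0.8  0.3 -0.1]
[[ 0.941 -0.     0.339]
 [-0.339 -0.001  0.941]
 [ 0.    -1.    -0.001]]
```

View pics/t1.png

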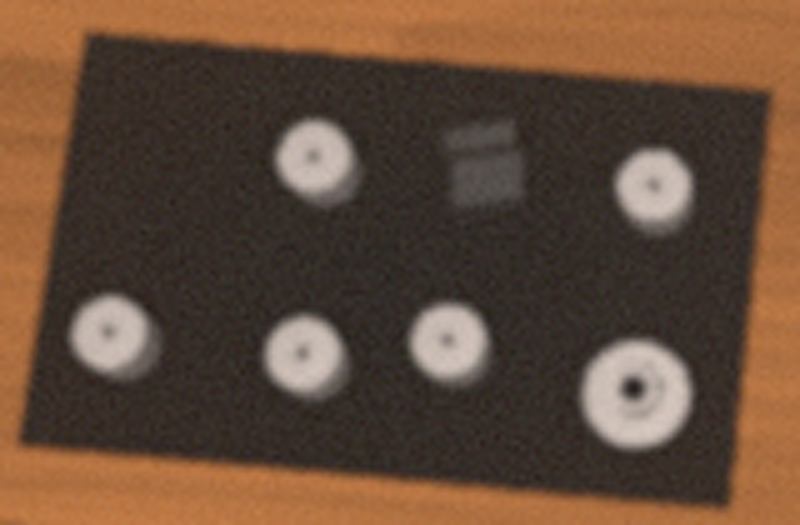

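View pics/t2.png

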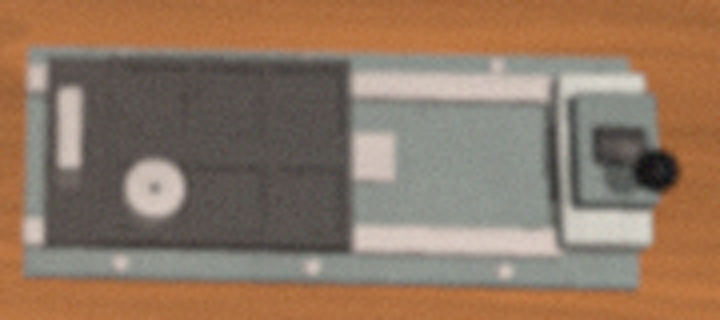

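View pics/s1.png

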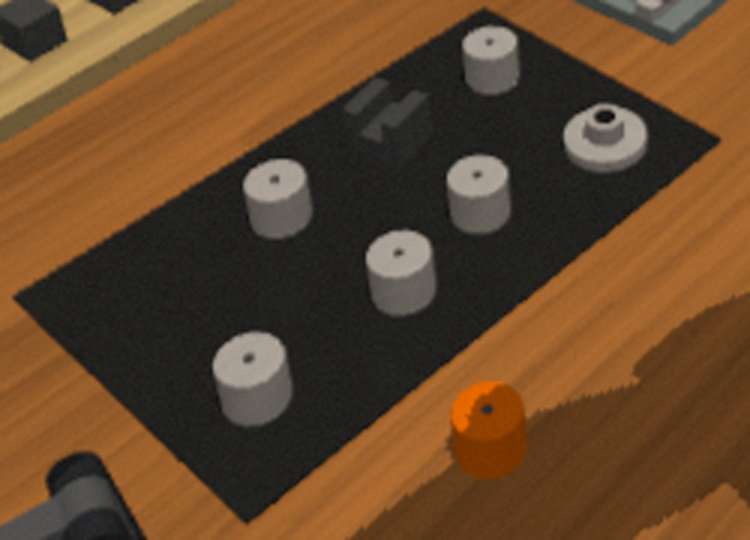

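View pics/s2.png

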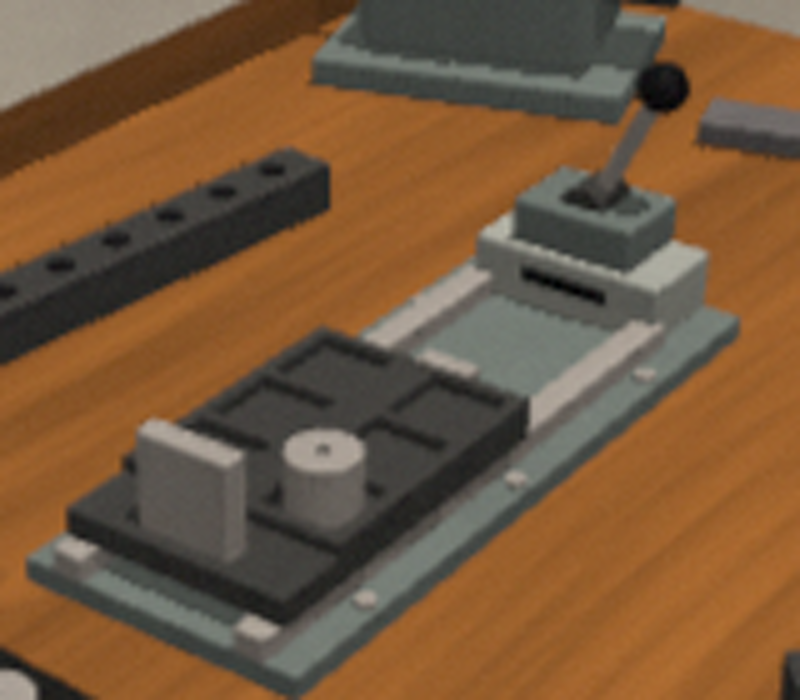

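Run:
```python
from h import *
t=grab_frame("top");s=grab_frame("side")
L=dict(A=((217.6,211.2),(182,340)),B=((285.8,217),(253.3,294)),C=((176.8,246.2),(173,399.3)),D=((215.4,250.4),(222.7,364.3)),E=((244.4,248.2),(249,338)),
 load=((358.75,226.75),(319.6,245)),tab=((337.3,211.8),(293.2,243.8)),ball=((484,222.5),(387.6,172.4)))
for k,(a,b) in L.items():
    P,e=tri(t,a,s,b); print(k,P.round(4),round(e,4), 'atz', atz(t,*a,P[2]).round(4))
# bed corners
for c in [(28,48),(630,58),(638,288),(25,275)]: print(atz(t,320+c[0]/4,180+c[1]/4,0.015).round(4))
for c in [(48,60),(350,60),(350,248),(46,245)]: print('carr',atz(t,320+c[0]/4,180+c[1]/4,0.045).round(4))
```

```text
A [0.5706 0.2973 0.03  ] 0.0016 atz [0.5712 0.2978 0.03  ]
B [0.5662 0.1251 0.0301] 0.0009 atz [0.5666 0.1254 0.0301]
C [0.4751 0.3886 0.0297] 0.0009 atz [0.4755 0.3889 0.0297]
D [0.4704 0.2919 0.0301] 0.0008 atz [0.4707 0.2922 0.0301]
E [0.4804 0.2209 0.0314] 0.0001 atz [0.4804 0.2209 0.0314]
load [ 0.543  -0.0566  0.0653] 0.0011 atz [ 0.5435 -0.0564  0.0653]
tab [ 0.5718 -0.0029  0.0833] 0.002 atz [ 0.5727 -0.0023  0.0833]
ball [ 0.5511 -0.3365  0.138 ] 0.0021 atz [ 0.552 -0.336  0.138]
[0.6434 0.0266 0.015 ]
[ 0.6602 -0.3579  0.015 ]
[ 0.5102 -0.362   0.015 ]
[0.4949 0.0194 0.015 ]
carr [0.6264 0.0131 0.045 ]
carr [ 0.6379 -0.175   0.045 ]
carr [ 0.5177 -0.178   0.045 ]
carr [0.5081 0.0074 0.045 ]
```

```bash
python3 -m jog '[[[43.6,7.4,-20.1],1.182,-0.4],[[43.6,7.4,-20.1],1.182,-0.4],[[43.6,7.4,-20.1],1.182,-0.4],[[43.6,7.4,-20.1],1.182,-0.4],[[43.6,7.4,-20.1],1.182,-0.4],[[43.6,7.4,-20.1],1.182,-0.4],[[43.6,7.4,-20.1],1.182,-0.4],[[43.6,7.4,-20.1],1.182,-0.4],[[43.6,7.4,-20.1],1.182,-0.4],[[43.6,7.4,-20.1],1.182,-0.4]]' 60
python3 - <<'E'
from h import *
o,r=st()
w=grab_frame("wrist"); cv2.imwrite("pics/w1.png",w["image"])
print(r.T@(w["origin"]-o["tcp_pos"]), r.T@R.from_rotvec(w["rotation"]).as_matrix())
for p in [(.5706,.2973,.033),(.4704,.2919,.033)]: print(proj(w,p))
E
```

```text
clock: 1.6
tcp_pos: [0.5705, 0.2988, 0.3306]
orientation: [-1.229, 1.178, -1.176]
contact_force: [-0.6, 1.6, 0.2]
grip_width: 0.0598
t 1.6 tcp [0.5705 0.2988 0.3306] grasp [0.5704 0.2989 0.1756] w 0.0598 F [-0.6  1.6  0.2]
[[ 0.043 -0.001  0.999]
 [-0.999  0.001  0.043]
 [-0.001 -1.    -0.001]]
[-0.08351443  0.03063689 -0.00175764] [[-4.96172086e-04 -9.46502478e-01 -3.22696163e-01]
 [-5.93391647e-04  3.22696425e-01 -9.46502332e-01]
 [ 9.99999701e-01 -2.78142829e-04 -7.21759622e-04]]
[326.37217301 229.06542565]
[198.44429675 230.28989679]
```

View pics/w1.png

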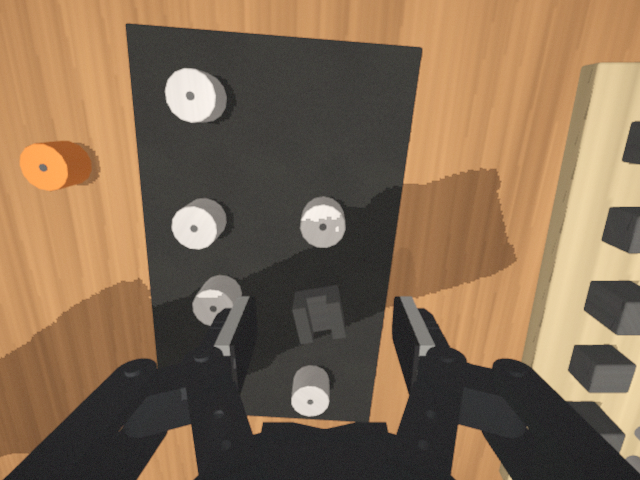

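```bash
python3 -m jog '[[[0,6,0],0,-0.4],[[0,11,0],0,-0.4],[[0,13.5,0],0,-0.4],[[0,14.55,0],0,-0.4],[[0,14.55,0],0,-0.4],[[0,14.55,0],0,0.6],[[0,14.55,0],0,0.6],[[0,14.55,0],0,0.6],[[0,14.55,0],0,0.6]]' 60
python3 - <<'E'
from h import *
o,r=st()
w=grab_frame("wrist"); cv2.imwrite("pics/w2.png",w["image"])
print(proj(w,o["tcp_pos"]+.1734*r[:,1]))
E
```

```text
clock: 2.78
tcp_pos: [0.5713, 0.2987, 0.1871]
orientation: [-1.227, 1.177, -1.177]
contact_force: [-1.7, 0.1, 6.3]
grip_width: 0.0339
t 2.77 tcp [0.5713 0.2987 0.1871] grasp [0.5716 0.299  0.0321] w 0.0339 F [-1.7  0.1  6.3]
[[ 0.043  0.002  0.999]
 [-0.999  0.002  0.043]
 [-0.002 -1.     0.002]]
[327.70237679 308.85970553]
```

View pics/w2.png

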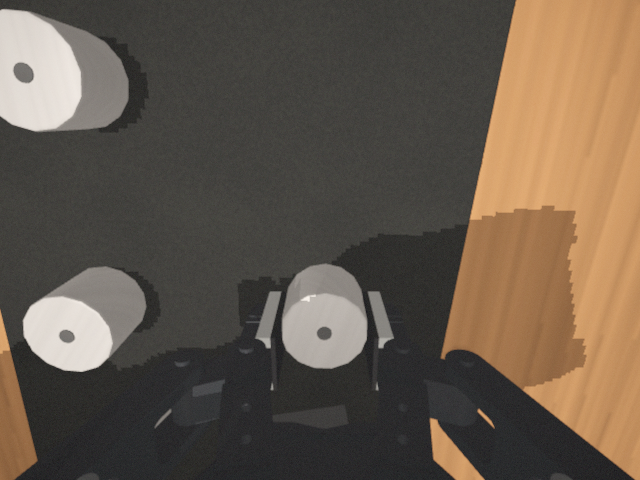

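```bash
python3 -m jog '[[[0,-4,0],0,0.6],[[0,-9,0],0,0.6],[[4,-11,0],0,0.6],[[10,-11,0.4],0,0.6],[[16,-11,0.8],0,0.6],[[22,-11,1.2],0,0.6],[[28,-11,1.6],0,0.6],[[34,-11,2],0,0.6],[[40,-11,2],0,0.6],[[44.9,-11,2],0,0.6]]' 60
python3 - <<'E'
from h import *
o,r=st()
w=grab_frame("wrist"); cv2.imwrite("pics/w3.png",w["image"])
E
```

```text
clock: 4.08
tcp_pos: [0.6097, -0.1525, 0.2959]
orientation: [-1.228, 1.178, -1.18]
contact_force: [0.7, 1.1, -1.2]
grip_width: 0.0338
t 4.08 tcp [ 0.6097 -0.1525  0.2959] grasp [ 0.6098 -0.1526  0.1409] w 0.0338 F [ 0.7  1.1 -1.2]
[[ 0.041  0.001  0.999]
 [-0.999 -0.001  0.041]
 [ 0.001 -1.     0.001]]
```

View pics/w3.png

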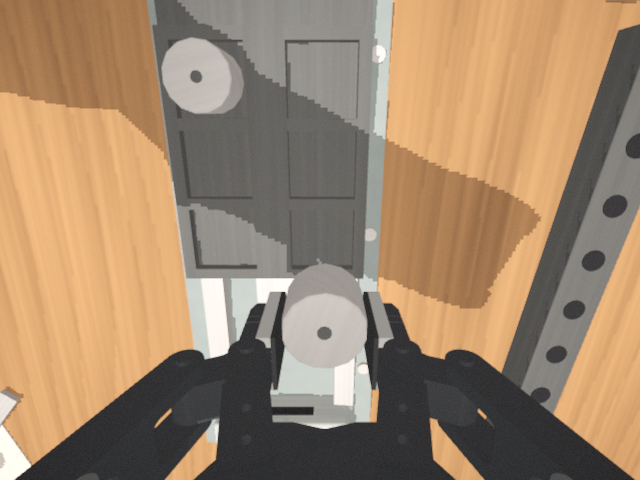

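Run:
```python
import cv2
im=cv2.imread("pics/w3.png")[20:290,140:400]
im=cv2.convertScaleAbs(im,alpha=1.6)
cv2.imwrite("pics/w3c.png",cv2.resize(im,None,fx=2.2,fy=2.2,interpolation=cv2.INTER_CUBIC))
```

```text
(no output)
```

View pics/w3c.png

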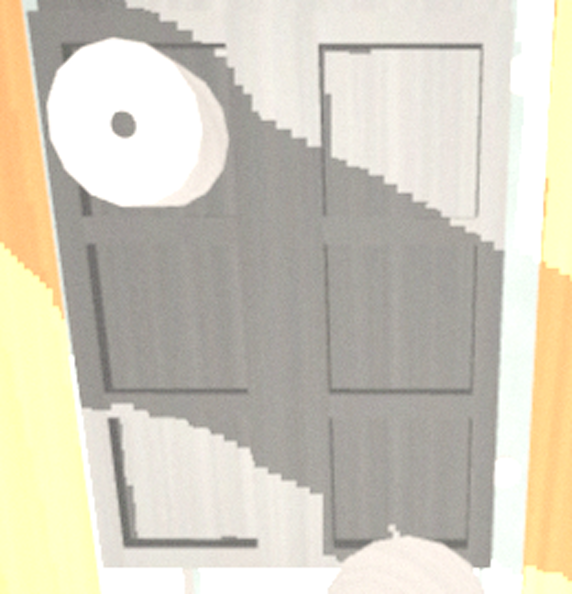

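```bash
cat > fit.py <<'E'
from h import *
from scipy.optimize import least_squares
def fitgrid(w,C,yaw0=.043,c0=(.573,-.1)):
    # C: list of (pocket, sx, sy, u, v): sx,sy = corner sign in fixture axes; c0 = carriage pocket-grid centre
    loc=[];px=[]
    for k,sx,sy,u,v in C:
        x=(-.032 if k<3 else .032)+sx*.0205; y=-.048+.048*(k%3)+sy*.0205
        loc.append((x,y));px.append((u,v))
    loc=np.array(loc);px=np.array(px)
    def P(p):
        c,s=np.cos(p[2]),np.sin(p[2])
        return np.c_[p[0]+c*loc[:,0]-s*loc[:,1],p[1]+s*loc[:,0]+c*loc[:,1],np.full(len(loc),p[3])]
    r=least_squares(lambda p:(proj(w,P(p))-px).ravel(),[*c0,yaw0,.045],loss="soft_l1")
    print("center",r.x[:2].round(4),"yaw",r.x[2].round(4),"rimz",r.x[3].round(4),"rms px",np.sqrt(np.mean(r.fun**2)).round(2))
    return r.x
def pocket(p,k):
    c,s=np.cos(p[2]),np.sin(p[2]); x=-.032 if k<3 else .032; y=-.048+.048*(k%3)
    return np.array([p[0]+c*x-s*y,p[1]+s*x+c*y])
E
python3 - <<'E'
from fit import *
o,r=st()
w=grab_frame("wrist")
C=[(5,-1,1,319,44),(5,1,1,483,44),(5,-1,-1,323,217),(5,1,-1,478,217),(4,-1,1,323,243),(4,1,1,477,243),(4,-1,-1,327,394),(4,1,-1,473,394),
(3,-1,1,331,418),(3,1,1,469,418),(3,-1,-1,333,548),(3,1,-1,466,548),(1,-1,1,88,245),(1,1,1,245,243),(1,-1,-1,106,394),(1,1,-1,247,394),(0,-1,1,110,418),(0,-1,-1,127,548),(0,1,-1,257,547)]
C=[(k,a,b,140+u/2.2,20+v/2.2) for k,a,b,u,v in C]
p=fitgrid(w,C)
for k in range(6): print(k,pocket(p,k).round(4))
h=atz(w,324,333,o["tcp_pos"][2]-.1541)
print("held hole",h.round(4),"rel tool",(r.T@(h-o["tcp_pos"])).round(4))
print("loaded",atz(w,140+123/2.2,20+123/2.2,.068).round(4))
E
```

```text
t 4.12 tcp [ 0.6086 -0.1605  0.2966] grasp [ 0.6089 -0.1616  0.1416] w 0.0336 F [ 0.6 -8.  -1.7]
[[ 0.033  0.002  0.999]
 [-0.999 -0.007  0.033]
 [ 0.007 -1.     0.002]]
center [ 0.5725 -0.1099] yaw 0.0321 rimz 0.045 rms px 0.69
0 [ 0.5421 -0.1589]
1 [ 0.5406 -0.111 ]
2 [ 0.539 -0.063]
3 [ 0.6061 -0.1569]
4 [ 0.6045 -0.1089]
5 [ 0.603  -0.0609]
held hole [ 0.6072 -0.1614  0.1425] rel tool [-0.0003  0.1541 -0.0017]
loaded [ 0.5393 -0.0625  0.068 ]
```

```bash
python3 -m jog '[[[0,0,0],0,0.6],[[0,0,0],0,0.6],[[0,0,0],0,0.6]]' 60
python3 - <<'E'
from h import *
o,r=st()
w=grab_frame("wrist"); cv2.imwrite("pics/w4.png",w["image"])
st()
im=w["image"][20:290,140:400]
im=cv2.convertScaleAbs(im,alpha=1.6)
cv2.imwrite("pics/w4c.png",cv2.resize(im,None,fx=2.2,fy=2.2,interpolation=cv2.INTER_CUBIC))
E
```

```text
clock: 4.55
tcp_pos: [0.6103, -0.148, 0.2952]
orientation: [-1.23, 1.176, -1.175]
contact_force: [0.2, 0.6, -2.2]
grip_width: 0.0345
t 4.55 tcp [ 0.6103 -0.148   0.2952] grasp [ 0.6103 -0.1479  0.1402] w 0.0345 F [ 0.2  0.6 -2.2]
[[ 0.045  0.     0.999]
 [-0.999  0.001  0.045]
 [-0.001 -1.     0.   ]]
t 4.6 tcp [ 0.6103 -0.1482  0.2952] grasp [ 0.6103 -0.1481  0.1402] w 0.0339 F [ 0.   0.2 -2.2]
[[ 0.045 -0.     0.999]
 [-0.999  0.     0.045]
 [-0.    -1.     0.   ]]
```

View pics/w4c.png

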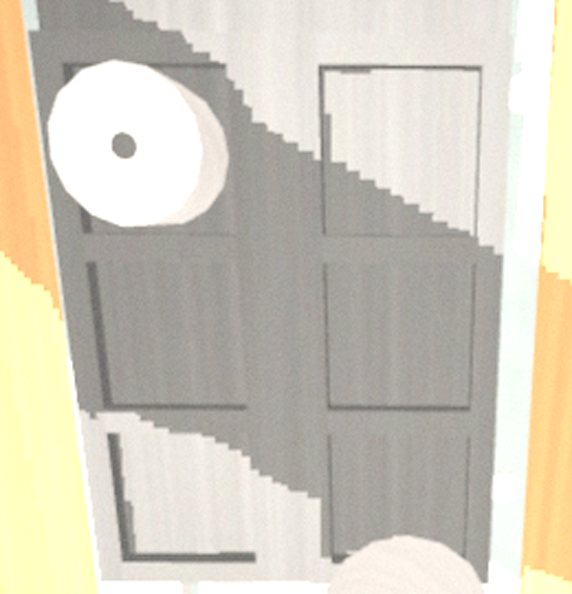

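View pics/w4.png

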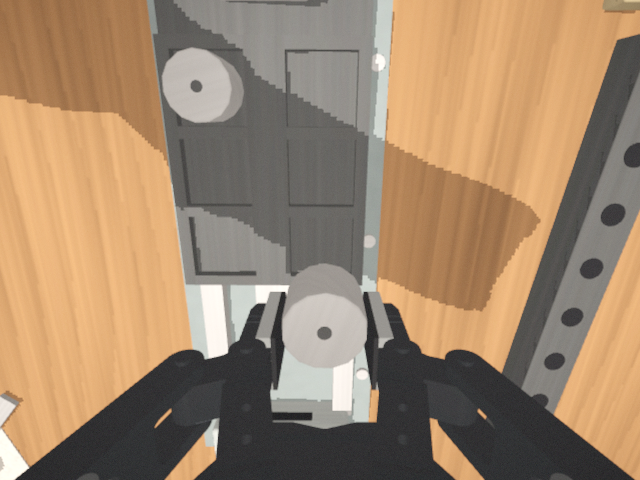

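Run:
```python
from fit import *
w=grab_frame("wrist")
o,r=st()
C=[(5,-1,1,319,66),(5,1,1,481,66),(5,-1,-1,323,236),(5,1,-1,477,237),(4,-1,1,323,262),(4,1,1,475,262),(4,-1,-1,328,410),(4,1,-1,470,410),
(3,-1,1,331,433),(3,1,1,468,433),(3,-1,-1,333,562),(1,-1,1,88,262),(1,1,1,244,262),(1,-1,-1,106,410),(1,1,-1,246,409),(0,-1,1,109,433),(0,-1,-1,125,562),(0,1,-1,255,560)]
C=[(k,a,b,140+u/2.2,20+v/2.2) for k,a,b,u,v in C]
p=fitgrid(w,C)
h=atz(w,324,333,o["tcp_pos"][2]-.1541)
hr=r.T@(h-o["tcp_pos"])
print("held hole",h.round(4),"rel tool",hr.round(4))
print("loaded",atz(w,140+123/2.2,20+146/2.2,.068).round(4))
for k in range(6):
    q=pocket(p,k); d=np.r_[q,0]-h
    print(k,q.round(4),"unbiased pocket",(q-(r@np.array([0,0,hr[2]]))[:2]-(r@np.array([hr[0],0,0]))[:2]).round(4),"shift tool cm",(r.T@d*100).round(2))
```

```text
t 4.65 tcp [ 0.6103 -0.1485  0.2952] grasp [ 0.6103 -0.1485  0.1402] w 0.034 F [-0.1 -1.  -1.8]
[[ 0.045 -0.     0.999]
 [-0.999  0.     0.045]
 [-0.    -1.    -0.   ]]
center [ 0.573 -0.101] yaw 0.0419 rimz 0.0438 rms px 0.56
held hole [ 0.6086 -0.148   0.1411] rel tool [-0.0005  0.1541 -0.0016]
loaded [ 0.5392 -0.0544  0.068 ]
0 [ 0.543  -0.1503] unbiased pocket [ 0.5446 -0.1507] shift tool cm [-0.06 14.11 -6.56]
1 [ 0.541  -0.1023] unbiased pocket [ 0.5426 -0.1028] shift tool cm [-4.86 14.11 -6.55]
2 [ 0.539  -0.0543] unbiased pocket [ 0.5406 -0.0548] shift tool cm [-9.66 14.11 -6.54]
3 [ 0.607  -0.1476] unbiased pocket [ 0.6086 -0.148 ] shift tool cm [-0.04 14.11 -0.16]
4 [ 0.605  -0.0996] unbiased pocket [ 0.6066 -0.1001] shift tool cm [-4.84 14.11 -0.15]
5 [ 0.603  -0.0517] unbiased pocket [ 0.6046 -0.0521] shift tool cm [-9.64 14.11 -0.14]
```

```bash
python3 -m jog '[[[0,2.5,-0.16],0,0.6],[[0,5,-0.16],0,0.6],[[0,6,-0.16],0,0.6],[[0,6.5,-0.16],0,0.6],[[0,6.8,-0.16],0,0.6],[[0,7.1,-0.16],0,0.6],[[0,7.25,-0.16],0,0.6],[[0,7.25,-0.16],0,0.6],[[0,7.25,-0.16],0,0.6]]' 60
python3 - <<'E'
from h import *
w=grab_frame("wrist"); cv2.imwrite("pics/w5.png",w["image"])
st()
E
```

```text
clock: 5.78
tcp_pos: [0.6086, -0.1497, 0.2229]
orientation: [-1.229, 1.177, -1.178]
contact_force: [-0.2, -0.1, -1.3]
grip_width: 0.0337
t 5.83 tcp [ 0.6086 -0.1497  0.2228] grasp [ 0.6086 -0.1497  0.0678] w 0.0339 F [-0.1 -0.4 -2.7]
[[ 0.043  0.     0.999]
 [-0.999 -0.     0.043]
 [ 0.    -1.     0.   ]]
```

View pics/w5.png

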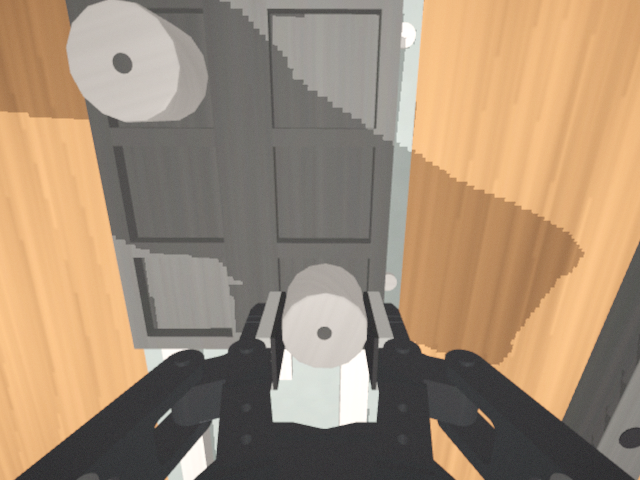

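```bash
python3 -m jog '[[[0,0.1,0],0,0.6],[[0,0.15,0],0,0.6],[[0,0.15,0],0,-0.18],[[0,0.15,0],0,-0.18],[[0,0.15,0],0,-0.18],[[0,-1.5,0],0,-0.18],[[0,-4,0],0,-0.18],[[0,-7,0],0,-0.18],[[0,-7,0],0,-0.18],[[0,-7,0],0,-0.18]]' 60
python3 - <<'E'
from h import *
w=grab_frame("wrist"); cv2.imwrite("pics/w6.png",w["image"])
st()
t=grab_frame("top"); crop(t,"t3.png",155,180,355,285,4)
E
```

```text
clock: 7.08
tcp_pos: [0.6084, -0.1495, 0.2929]
orientation: [-1.229, 1.177, -1.177]
contact_force: [-0.1, 0.0, -1.1]
grip_width: 0.0504
t 7.12 tcp [ 0.6082 -0.1494  0.2923] grasp [ 0.6081 -0.1494  0.1373] w 0.0504 F [-0.6  0.5 -0.5]
[[ 0.043 -0.001  0.999]
 [-0.999  0.     0.043]
 [-0.    -1.    -0.001]]
```

View pics/w6.png

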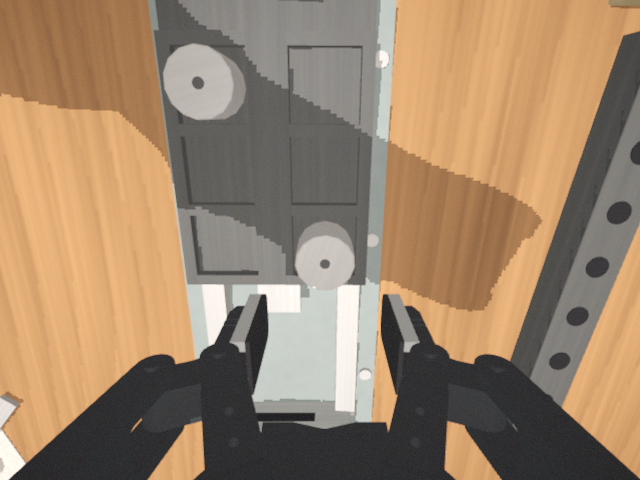

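View pics/t3.png

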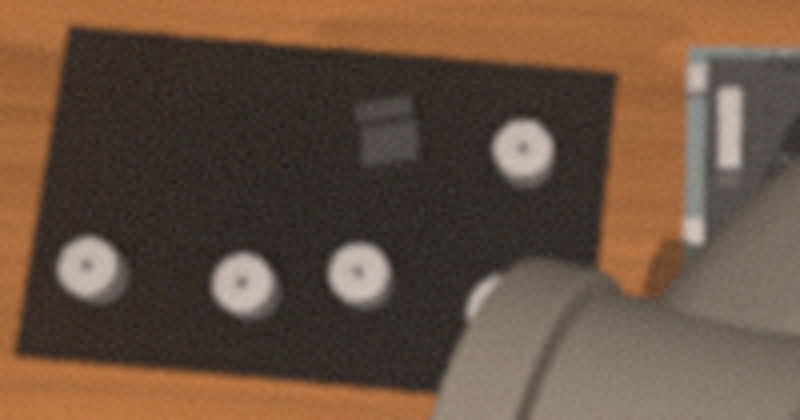

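```bash
python3 -m jog '[[[-6,0,-0.7],0,-0.18],[[-12,0,-1.4],0,-0.4],[[-18,0,-2.1],0,-0.4],[[-23,0,-2.98],0,-0.4],[[-26.5,0,-2.98],0,-0.4],[[-27.7,0,-2.98],0,-0.4],[[-27.7,3,-2.98],0,-0.4],[[-27.7,4,-2.98],0,-0.4],[[-27.7,4,-2.98],0,-0.4]]' 60
python3 - <<'E'
from h import *
w=grab_frame("wrist"); cv2.imwrite("pics/w7.png",w["image"])
st()
print(atz(w,324.5,300,.033))
E
```

```text
clock: 8.3
tcp_pos: [0.5667, 0.1245, 0.252]
orientation: [-1.231, 1.18, -1.179]
contact_force: [-0.4, 0.4, 0.5]
grip_width: 0.0597
t 8.35 tcp [0.5671 0.1247 0.2528] grasp [0.5671 0.1246 0.0978] w 0.0599 F [-0.1  0.3 -0.1]
[[ 0.041 -0.     0.999]
 [-0.999 -0.001  0.041]
 [ 0.001 -1.    -0.   ]]
[0.56584156 0.10339084 0.033     ]
```

View pics/w7.png

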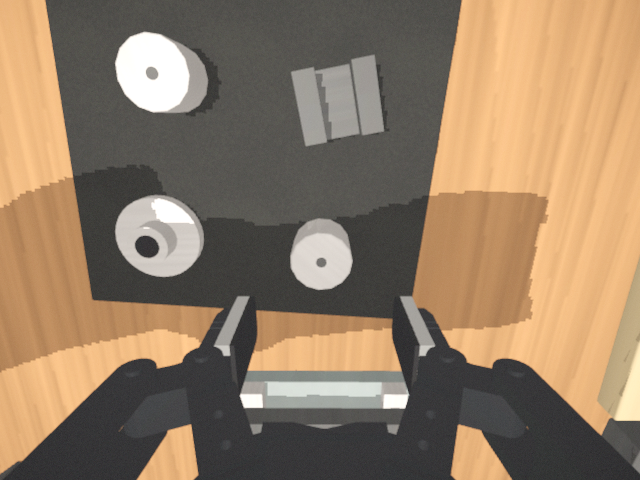

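```bash
cat >> h.py <<'E'
B=np.array([-.0005,0,-.0016])
def tgt(u,v,z=.033):
    w=grab_frame("wrist"); o=get_obs(); r=R.from_rotvec(o["orientation"]).as_matrix()
    P=atz(w,u,v,z); d=r.T@(P-o["tcp_pos"])-B
    print("world",(o["tcp_pos"]+r@d).round(4),"shift cm",(d*100).round(2),"tcp",o["tcp_pos"].round(4))
E
python3 -c "
from h import *
tgt(321,262)"
```

```text
world [0.5651 0.1273 0.033 ] shift cm [-0.25 22.02 -0.22] tcp [0.5673 0.125  0.2532]
```

```bash
python3 -m jog '[[[-0.2,3,-0.2],0,-0.4],[[-0.2,5.5,-0.2],0,-0.4],[[-0.2,6.7,-0.2],0,-0.4],[[-0.2,6.7,-0.2],0,-0.4],[[-0.2,6.7,-0.2],0,0.6],[[-0.2,6.7,-0.2],0,0.6],[[-0.2,6.7,-0.2],0,0.6],[[-0.2,6.7,-0.2],0,0.6]]' 60
python3 - <<'E'
from h import *
w=grab_frame("wrist"); cv2.imwrite("pics/w8.png",w["image"][200:480,160:480])
st()
E
```

```text
clock: 9.4
tcp_pos: [0.5653, 0.1277, 0.1871]
orientation: [-1.227, 1.177, -1.178]
contact_force: [-1.0, 0.2, 6.0]
grip_width: 0.0338
t 9.45 tcp [0.5653 0.1277 0.1871] grasp [0.5656 0.1279 0.0321] w 0.0339 F [-1.2 -0.5  5.6]
[[ 0.043  0.002  0.999]
 [-0.999  0.001  0.043]
 [-0.001 -1.     0.002]]
```

View pics/w8.png

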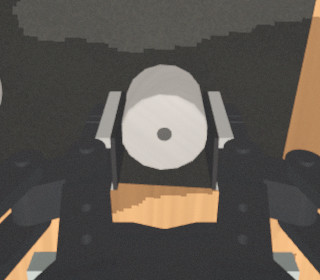

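```bash
python3 -m jog '[[[0,-5,0],0,0.6],[[0,-10,0.5],0,0.6],[[5,-11,1],0,0.6],[[11,-11,2],0,0.6],[[17,-11,3.15],0,0.6],[[21.5,-11,3.15],0,0.6],[[22.9,-11,3.15],0,0.6],[[22.9,-11,3.15],0,0.6],[[22.9,-11,3.15],0,0.6],[[22.9,-11,3.15],0,0.6]]' 60
python3 - <<'E'
from h import *
w=grab_frame("wrist"); cv2.imwrite("pics/w9.png",w["image"])
st()
E
```

```text
clock: 10.7
tcp_pos: [0.6063, -0.0975, 0.2956]
orientation: [-1.23, 1.176, -1.174]
contact_force: [0.5, 0.3, -1.9]
grip_width: 0.0339
t 10.75 tcp [ 0.6062 -0.0979  0.2956] grasp [ 0.6062 -0.0978  0.1406] w 0.0337 F [-0.5  1.2 -3.6]
[[ 0.046 -0.     0.999]
 [-0.999  0.001  0.046]
 [-0.001 -1.    -0.   ]]
```

View pics/w9.png

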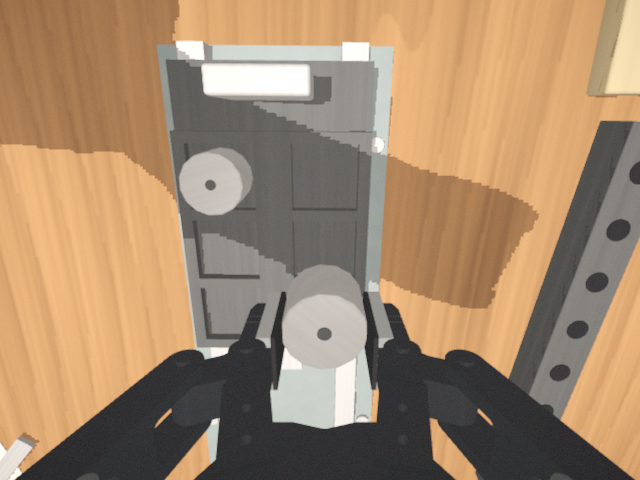

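```bash
python3 -c "
from h import *
tgt(210,185,.068)
tgt(324,333.5,.1412)"
```

```text
world [ 0.5409 -0.0549  0.068 ] shift cm [-4.61 22.77 -6.33] tcp [ 0.6062 -0.0983  0.2956]
world [ 0.6062 -0.0989  0.1412] shift cm [ 0.04 15.44  0.  ] tcp [ 0.6062 -0.0986  0.2956]
```

```bash
python3 -m jog '[[[0,2.5,0],0,0.6],[[0,5,0],0,0.6],[[0,6,0],0,0.6],[[0,6.5,0],0,0.6],[[0,6.8,0],0,0.6],[[0,7.1,0],0,0.6],[[0,7.25,0],0,0.6],[[0,7.4,0],0,0.6],[[0,7.4,0],0,0.6]]' 60
python3 -c "
from h import *
st()"
```

```text
clock: 11.98
tcp_pos: [0.6062, -0.0997, 0.2221]
orientation: [-1.229, 1.177, -1.178]
contact_force: [-2.2, -0.0, 1.6]
grip_width: 0.0339
t 11.97 tcp [ 0.6062 -0.0997  0.2221] grasp [ 0.6063 -0.0997  0.0671] w 0.0339 F [-2.2 -0.   1.6]
[[ 0.043  0.     0.999]
 [-0.999  0.     0.043]
 [-0.    -1.     0.   ]]
```

```bash
python3 -m jog '[[[0,0,0],0,-0.18],[[0,0,0],0,-0.18],[[0,-0.5,0],0,-0.18],[[0,-3.5,0],0,-0.18],[[0,-7,0],0,-0.18],[[-4,-8,-1],0,-0.18],[[-10,-8,-3],0,-0.4],[[-16,-8,-5],0,-0.4],[[-22,-8,-7],0,-0.4],[[-28,-8,-9],0,-0.4]]' 60
python3 -m jog '[[[-4,2,-2.1],0,-0.4],[[-4.6,4,-2.3],0,-0.4],[[-4.6,4,-2.3],0,-0.4],[[-4.6,4,-2.3],0,-0.4]]' 60
python3 - <<'E'
from h import *
w=grab_frame("wrist"); cv2.imwrite("pics/w10.png",w["image"])
st()
E
```

```text
clock: 13.22
tcp_pos: [0.5044, 0.1751, 0.3023]
orientation: [-1.228, 1.177, -1.178]
contact_force: [1.3, -0.0, 0.1]
grip_width: 0.0595
clock: 13.72
tcp_pos: [0.481, 0.2175, 0.2625]
orientation: [-1.228, 1.178, -1.179]
contact_force: [0.9, -1.0, 0.1]
grip_width: 0.0599
t 13.78 tcp [0.4811 0.2174 0.2627] grasp [0.4814 0.2175 0.1077] w 0.0598 F [ 0.4 -0.4  0.4]
[[ 0.041  0.002  0.999]
 [-0.999  0.     0.041]
 [-0.    -1.     0.002]]
```

View pics/w10.png

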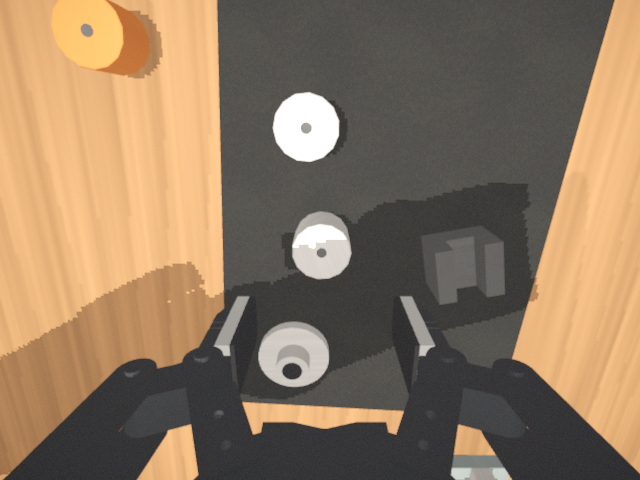

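```bash
python3 -c "
from h import *
tgt(321.5,253)"
```

```text
world [0.4797 0.2219 0.033 ] shift cm [-0.44 22.97 -0.15] tcp [0.4811 0.2175 0.2627]
```

```bash
python3 -m jog '[[[-0.35,3,-0.12],0,-0.4],[[-0.35,6.4,-0.12],0,-0.4],[[-0.35,7.65,-0.12],0,-0.4],[[-0.35,7.65,-0.12],0,-0.4],[[-0.35,7.65,-0.12],0,0.6],[[-0.35,7.65,-0.12],0,0.6],[[-0.35,7.65,-0.12],0,0.6],[[-0.35,7.65,-0.12],0,0.6]]' 60
python3 - <<'E'
from h import *
w=grab_frame("wrist"); cv2.imwrite("pics/w11.png",w["image"][200:480,160:480])
st()
E
```

```text
clock: 14.82
tcp_pos: [0.4795, 0.2219, 0.1867]
orientation: [-1.227, 1.177, -1.178]
contact_force: [0.3, -0.5, 4.8]
grip_width: 0.034
t 14.88 tcp [0.4795 0.2219 0.1867] grasp [0.4798 0.2221 0.0317] w 0.034 F [ 0.3 -0.9  4.2]
[[ 0.043  0.002  0.999]
 [-0.999  0.001  0.043]
 [-0.001 -1.     0.002]]
```

View pics/w11.png

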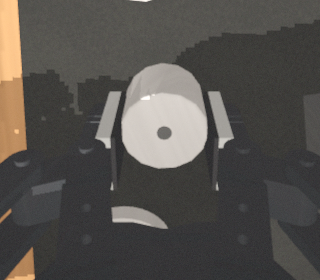

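```bash
python3 -m jog '[[[0,-5,0],0,0.6],[[0,-10,1.5],0,0.6],[[5,-11,4],0,0.6],[[10.5,-11,6.5],0,0.6],[[16,-11,9],0,0.6],[[21.5,-11,11.3],0,0.6],[[26.5,-11,11.33],0,0.6],[[27.9,-11,11.33],0,0.6],[[27.9,-11,11.33],0,0.6],[[27.9,-11,11.33],0,0.6]]' 60
python3 - <<'E'
from h import *
w=grab_frame("wrist"); cv2.imwrite("pics/w12.png",w["image"])
st()
E
```

```text
clock: 16.12
tcp_pos: [0.6041, -0.0498, 0.2953]
orientation: [-1.229, 1.176, -1.174]
contact_force: [0.5, 0.6, -2.0]
grip_width: 0.0338
t 16.18 tcp [ 0.6041 -0.0496  0.2952] grasp [ 0.6041 -0.0494  0.1402] w 0.0338 F [-0.6  0.4 -1.5]
[[ 0.046 -0.     0.999]
 [-0.999  0.001  0.046]
 [-0.001 -1.    -0.   ]]
```

View pics/w12.png

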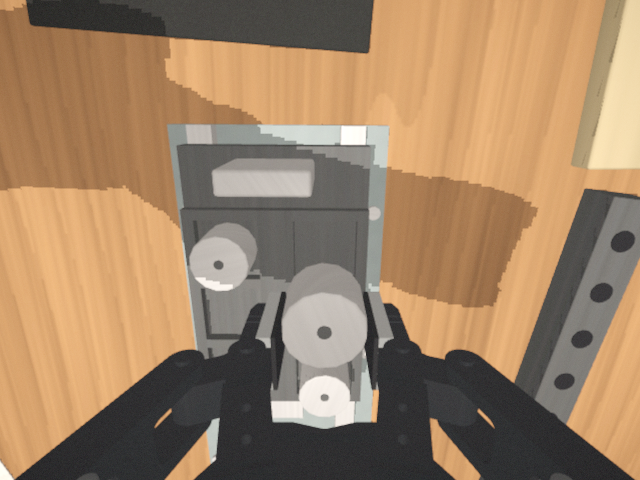

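```bash
python3 -c "
from h import *
tgt(218.5,265,.068);tgt(324.5,397.5,.068)"
python3 -m jog '[[[0,2.5,0],0,0.6],[[0,5,0],0,0.6],[[0,6,0],0,0.6],[[0,6.5,0],0,0.6],[[0,6.8,0],0,0.6],[[0,7.1,0],0,0.6],[[0,7.25,0],0,0.6],[[0,7.4,0],0,0.6],[[0,7.4,0],0,0.6]]' 60
python3 -c "
from h import *
st()"
```

```text
world [ 0.5412 -0.0545  0.068 ] shift cm [ 0.21 22.72 -6.31] tcp [ 0.6041 -0.0498  0.2952]
world [ 0.6091 -0.1503  0.068 ] shift cm [10.06 22.71  0.04] tcp [ 0.6041 -0.05    0.2952]
clock: 17.4
tcp_pos: [0.6042, -0.0521, 0.2218]
orientation: [-1.229, 1.177, -1.178]
contact_force: [-1.6, 0.2, 3.8]
grip_width: 0.0341
t 17.4 tcp [ 0.6042 -0.0521  0.2218] grasp [ 0.6043 -0.0521  0.0668] w 0.0341 F [-1.6  0.2  3.8]
[[ 0.043  0.     0.999]
 [-0.999  0.     0.043]
 [-0.    -1.     0.   ]]
```

```bash
python3 -m jog '[[[0,0,0],0,-0.18],[[0,0,0],0,-0.18],[[0,-0.5,0],0,-0.18],[[0,-3.5,0],0,-0.18],[[0,-7,0],0,-0.18],[[-4,-8,-1],0,-0.18],[[-10,-8,-3],0,-0.4],[[-16,-8,-5],0,-0.4],[[-22,-8,-7],0,-0.4],[[-28,-8,-9],0,-0.4]]' 60
python3 -m jog '[[[-4,1,-2.1],0,-0.4],[[-7,4,-2.97],0,-0.4],[[-7.05,4,-2.97],0,-0.4],[[-7.05,4,-2.97],0,-0.4],[[-7.05,4,-2.97],0,-0.4]]' 60
python3 - <<'E'
from h import *
w=grab_frame("wrist"); cv2.imwrite("pics/w13.png",w["image"])
st()
E
```

```text
clock: 18.65
tcp_pos: [0.5024, 0.2228, 0.3018]
orientation: [-1.228, 1.177, -1.178]
contact_force: [0.4, 0.0, -0.3]
grip_width: 0.0598
clock: 19.27
tcp_pos: [0.4715, 0.2889, 0.2621]
orientation: [-1.227, 1.178, -1.18]
contact_force: [0.3, -0.2, -0.5]
grip_width: 0.06
t 19.32 tcp [0.4714 0.2891 0.2621] grasp [0.4716 0.2892 0.1071] w 0.0598 F [ 0.1 -0.1  0.1]
[[ 0.041  0.001  0.999]
 [-0.999  0.001  0.041]
 [-0.001 -1.     0.001]]
```

View pics/w13.png

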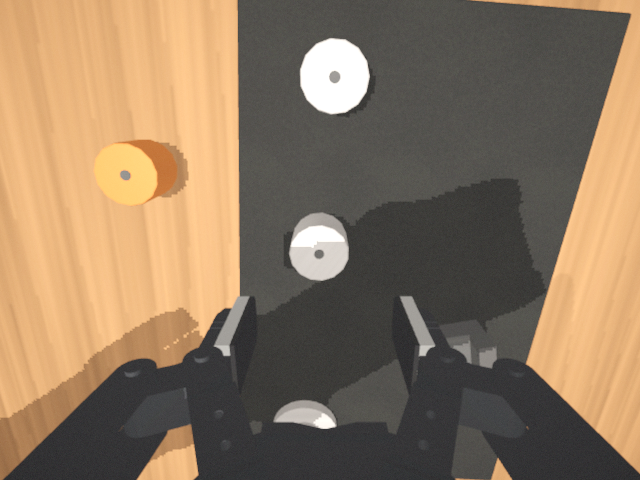

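```bash
python3 -c "
from h import *
tgt(319,254)"
```

```text
world [0.4685 0.2931 0.033 ] shift cm [-0.39 22.89 -0.28] tcp [0.4712 0.2892 0.2619]
```

```bash
python3 -m jog '[[[-0.3,3,-0.22],0,-0.4],[[-0.3,6.4,-0.22],0,-0.4],[[-0.3,7.6,-0.22],0,-0.4],[[-0.3,7.6,-0.22],0,-0.4],[[-0.3,7.6,-0.22],0,0.6],[[-0.3,7.6,-0.22],0,0.6],[[-0.3,7.6,-0.22],0,0.6],[[-0.3,7.6,-0.22],0,0.6]]' 60
python3 - <<'E'
from h import *
w=grab_frame("wrist"); cv2.imwrite("pics/w14.png",w["image"][200:480,160:480])
st()
E
```

```text
clock: 20.38
tcp_pos: [0.4688, 0.2933, 0.1867]
orientation: [-1.227, 1.177, -1.177]
contact_force: [0.2, -1.3, 5.1]
grip_width: 0.0341
t 20.43 tcp [0.4688 0.2933 0.1867] grasp [0.4691 0.2935 0.0317] w 0.0339 F [-1.5 -0.6  6.1]
[[ 0.043  0.002  0.999]
 [-0.999  0.002  0.043]
 [-0.001 -1.     0.002]]
```

View pics/w14.png

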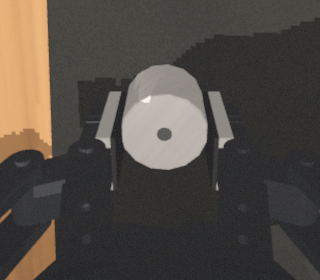

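```bash
python3 -m jog '[[[0,-5,0],0,0.6],[[0,-10,0.5],0,0.6],[[5,-11,1.5],0,0.6],[[11,-11,3],0,0.6],[[17,-11,4.5],0,0.6],[[23,-11,5.67],0,0.6],[[29,-11,5.67],0,0.6],[[35,-11,5.67],0,0.6],[[41,-11,5.67],0,0.6],[[44.65,-11,5.67],0,0.6]]' 60
python3 -m jog '[[[0,0,0],0,0.6],[[0,0,0],0,0.6],[[0,0,0],0,0.6]]' 60
python3 - <<'E'
from h import *
w=grab_frame("wrist"); cv2.imwrite("pics/w15.png",w["image"])
st()
E
```

```text
clock: 21.68
tcp_pos: [0.5432, -0.1542, 0.296]
orientation: [-1.228, 1.179, -1.181]
contact_force: [0.4, 0.3, -2.5]
grip_width: 0.0342
clock: 22.05
tcp_pos: [0.5442, -0.1489, 0.2952]
orientation: [-1.23, 1.176, -1.175]
contact_force: [-0.0, 0.3, -2.6]
grip_width: 0.0339
t 22.1 tcp [ 0.5442 -0.149   0.2952] grasp [ 0.5442 -0.1488  0.1402] w 0.034 F [-0.1  0.8 -2.5]
[[ 0.046 -0.     0.999]
 [-0.999  0.001  0.046]
 [-0.001 -1.    -0.   ]]
```

View pics/w15.png

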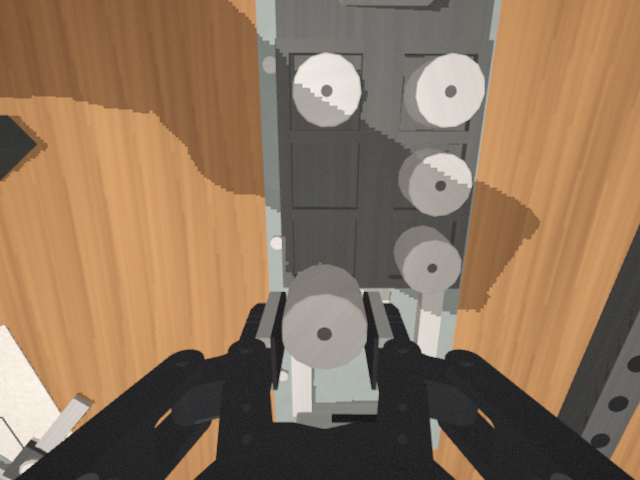

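```bash
python3 -c "
from h import *
tgt(327,91,.068);tgt(451,91,.068);tgt(440,186,.068);tgt(432,268,.068)"
python3 -m jog '[[[0,2.5,0],0,0.6],[[0,5,0],0,0.6],[[0,6,0],0,0.6],[[0,6.5,0],0,0.6],[[0,6.8,0],0,0.6],[[0,7.1,0],0,0.6],[[0,7.25,0],0,0.6],[[0,7.4,0],0,0.6],[[0,7.4,0],0,0.6]]' 60
python3 -c "
from h import *
st()"
```

```text
world [ 0.5413 -0.0546  0.068 ] shift cm [-9.45 22.73  0.14] tcp [ 0.5442 -0.1492  0.2952]
world [ 0.6046 -0.052   0.068 ] shift cm [-9.45 22.72  6.47] tcp [ 0.5442 -0.1494  0.2952]
world [ 0.6063 -0.1011  0.068 ] shift cm [-4.56 22.72  6.43] tcp [ 0.5441 -0.1496  0.2952]
world [ 0.6089 -0.1509  0.068 ] shift cm [ 0.4  22.72  6.47] tcp [ 0.5441 -0.1498  0.2952]
clock: 23.42
tcp_pos: [0.5441, -0.1507, 0.2218]
orientation: [-1.229, 1.177, -1.178]
contact_force: [-1.6, 1.0, 4.3]
grip_width: 0.0338
t 23.43 tcp [ 0.5441 -0.1507  0.2218] grasp [ 0.5442 -0.1506  0.0668] w 0.0338 F [-1.6  1.   4.3]
[[ 0.043  0.001  0.999]
 [-0.999  0.     0.043]
 [-0.    -1.     0.001]]
```

```bash
python3 -m jog '[[[0,0,0],0,-0.18],[[0,0,0],0,-0.18],[[0,-0.5,0],0,-0.18],[[0,-3.5,0],0,-0.18],[[0,-7,0],0,-0.18],[[-4,-8,-0.5],0,-0.18],[[-10,-8,-1],0,-0.18],[[-16,-8,-2],0,-0.18],[[-22,-8,-3],0,-0.4],[[-28,-8,-4],0,-0.4]]' 60
python3 -m jog '[[[-6,0,-0.2],0,-0.4],[[-12,0,-0.4],0,-0.4],[[-18,0,-0.6],0,-0.4],[[-23,2,-0.66],0,-0.4],[[-26,4,-0.66],0,-0.4],[[-26.3,4,-0.66],0,-0.4],[[-26.3,4,-0.66],0,-0.4],[[-26.3,4,-0.66],0,-0.4]]' 60
python3 - <<'E'
from h import *
w=grab_frame("wrist"); cv2.imwrite("pics/w16.png",w["image"])
st()
E
```

```text
clock: 24.68
tcp_pos: [0.4915, 0.1292, 0.3018]
orientation: [-1.228, 1.177, -1.178]
contact_force: [0.9, -0.3, 0.3]
grip_width: 0.0597
clock: 25.68
tcp_pos: [0.475, 0.3884, 0.2621]
orientation: [-1.227, 1.179, -1.18]
contact_force: [-0.8, 0.6, 0.6]
grip_width: 0.0598
t 25.73 tcp [0.4749 0.3885 0.2621] grasp [0.4751 0.3886 0.1071] w 0.0597 F [-0.1 -0.3  0.2]
[[ 0.041  0.001  0.999]
 [-0.999  0.     0.041]
 [-0.    -1.     0.001]]
```

View pics/w16.png

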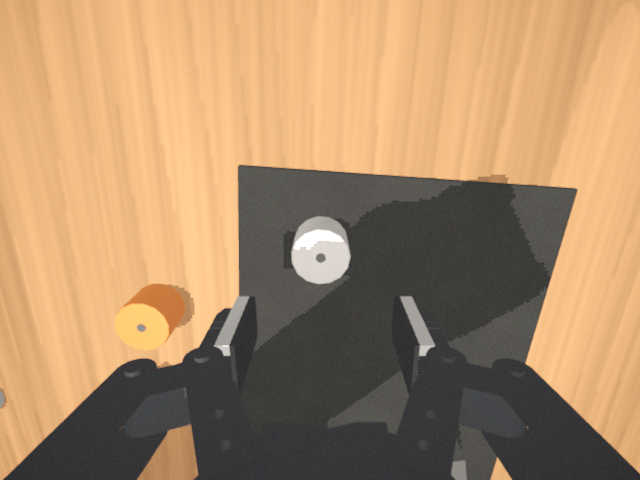

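```bash
python3 -c "
from h import *
tgt(320.5,258);tgt(141,328,.03)"
```

```text
world [0.4729 0.3899 0.033 ] shift cm [-0.12 22.9  -0.2 ] tcp [0.4748 0.3887 0.262 ]
world [0.3578 0.3351 0.03  ] shift cm [  4.91  23.18 -11.91] tcp [0.4746 0.3889 0.2619]
```

```bash
python3 -m jog '[[[-0.02,3,-0.15],0,-0.4],[[-0.02,6.4,-0.15],0,-0.4],[[-0.02,7.6,-0.15],0,-0.4],[[-0.02,7.6,-0.15],0,-0.4],[[-0.02,7.6,-0.15],0,0.6],[[-0.02,7.6,-0.15],0,0.6],[[-0.02,7.6,-0.15],0,0.6],[[-0.02,7.6,-0.15],0,0.6]]' 60
python3 - <<'E'
from h import *
w=grab_frame("wrist"); cv2.imwrite("pics/w17.png",w["image"][200:480,160:480])
st()
E
```

```text
clock: 26.82
tcp_pos: [0.4732, 0.3904, 0.1869]
orientation: [-1.226, 1.177, -1.177]
contact_force: [-0.8, -1.1, 6.5]
grip_width: 0.0339
t 26.88 tcp [0.4732 0.3904 0.1869] grasp [0.4735 0.3907 0.0319] w 0.0338 F [-0.6 -0.4  6.4]
[[ 0.043  0.002  0.999]
 [-0.999  0.002  0.043]
 [-0.002 -1.     0.002]]
```

View pics/w17.png

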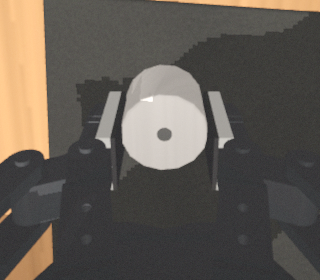

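```bash
python3 -m jog '[[[0,-5,0],0,0.6],[[0,-10,0.5],0,0.6],[[5,-11,1.5],0,0.6],[[11,-11,3],0,0.6],[[17,-11,4],0,0.6],[[23,-11,4.82],0,0.6],[[29,-11,4.82],0,0.6],[[35,-11,4.82],0,0.6],[[41,-11,4.82],0,0.6],[[47,-11,4.82],0,0.6]]' 60
python3 -m jog '[[[2.55,0,0],0,0.6],[[2.55,0,0],0,0.6],[[2.55,0,0],0,0.6],[[2.55,0,0],0,0.6]]' 60
python3 - <<'E'
from h import *
w=grab_frame("wrist"); cv2.imwrite("pics/w18.png",w["image"])
st()
E
```

```text
clock: 28.12
tcp_pos: [0.5407, -0.0792, 0.2957]
orientation: [-1.228, 1.177, -1.178]
contact_force: [1.4, 0.5, -2.2]
grip_width: 0.0337
clock: 28.62
tcp_pos: [0.5422, -0.1013, 0.2952]
orientation: [-1.23, 1.176, -1.175]
contact_force: [0.1, 0.0, -2.6]
grip_width: 0.0341
t 28.68 tcp [ 0.5422 -0.1014  0.2952] grasp [ 0.5422 -0.1013  0.1402] w 0.034 F [-0.5 -0.6 -3. ]
[[ 0.045 -0.     0.999]
 [-0.999  0.001  0.045]
 [-0.001 -1.    -0.   ]]
```

View pics/w18.png

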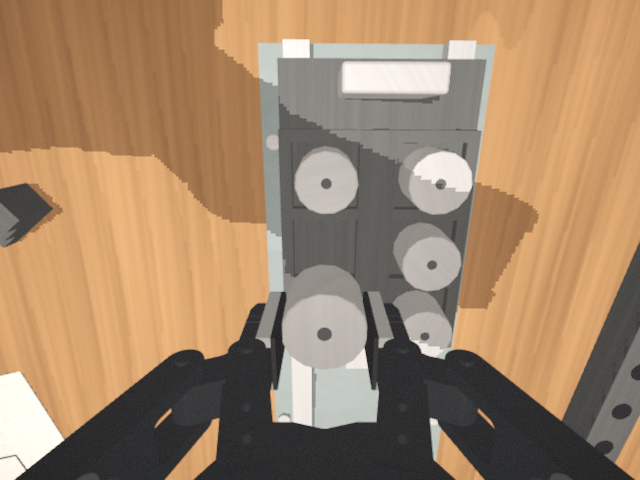

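```bash
python3 -c "
from h import *
tgt(326,184,.068)"
python3 -m jog '[[[0,2.5,0],0,0.6],[[0,5,0],0,0.6],[[0,6,0],0,0.6],[[0,6.5,0],0,0.6],[[0,6.8,0],0,0.6],[[0,7.1,0],0,0.6],[[0,7.25,0],0,0.6],[[0,7.4,0],0,0.6],[[0,7.4,0],0,0.6]]' 60
python3 -c "
from h import *
st()"
```

```text
world [ 0.5411 -0.0549  0.068 ] shift cm [-4.67 22.72  0.11] tcp [ 0.5421 -0.1016  0.2952]
clock: 29.85
tcp_pos: [0.5422, -0.103, 0.2218]
orientation: [-1.228, 1.177, -1.178]
contact_force: [-2.7, -0.3, 5.6]
grip_width: 0.0339
t 29.85 tcp [ 0.5422 -0.103   0.2218] grasp [ 0.5422 -0.1029  0.0668] w 0.0339 F [-2.7 -0.3  5.6]
[[ 0.043  0.     0.999]
 [-0.999  0.     0.043]
 [-0.    -1.     0.001]]
```

```bash
python3 -m jog '[[[0,0,0],0,-0.18],[[0,0,0],0,-0.18],[[0,-0.5,0],0,-0.18],[[0,-3.5,0],0,-0.18],[[0,-8,0],0,-0.18],[[3,-11,1.5],0,-0.18],[[5,-11,3],0,-0.18],[[5,-11,3],0,-0.18],[[5,-11,3],0,-0.18],[[5,-11,3],0,-0.18]]' 60
python3 - <<'E'
from h import *
w=grab_frame("wrist"); cv2.imwrite("pics/w19.png",w["image"])
st()
s=grab_frame("side");crop(s,"s3.png",255,155,415,295,5)
E
```

```text
clock: 31.1
tcp_pos: [0.5737, -0.1506, 0.3307]
orientation: [-1.23, 1.178, -1.176]
contact_force: [0.3, 0.4, 0.5]
grip_width: 0.0506
t 31.15 tcp [ 0.5738 -0.1507  0.3308] grasp [ 0.5736 -0.1506  0.1758] w 0.0503 F [0.8 0.3 0.2]
[[ 0.044 -0.001  0.999]
 [-0.999  0.001  0.044]
 [-0.001 -1.    -0.001]]
```

View pics/w19.png

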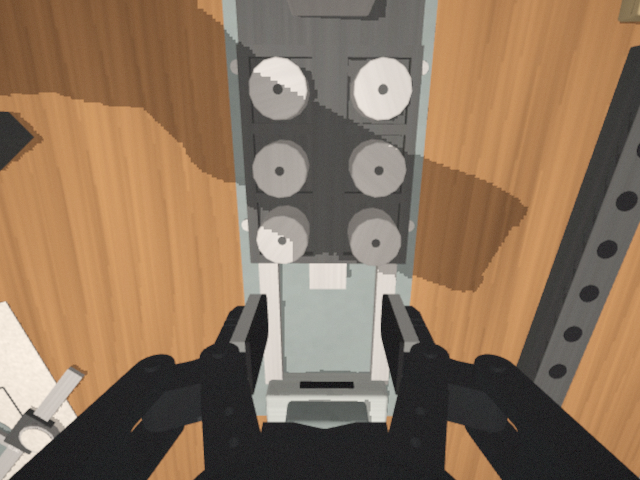

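View pics/s3.png

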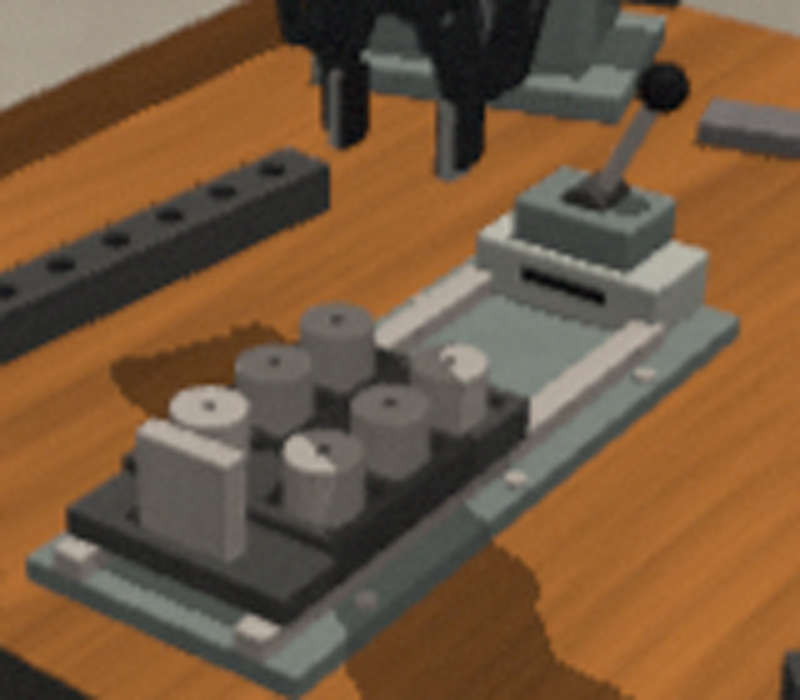

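```bash
python3 -m jog '[[[-6,0,0.1],0,1],[[-12,0,0.3],0,1],[[-17,0,0.3],0,1],[[-19,0,0.3],0,1],[[-19,2,0.3],0,1],[[-19,2,0.3],0,1],[[-19,2,0.3],0,1]]' 40
python3 - <<'E'
from h import *
w=grab_frame("wrist"); cv2.imwrite("pics/w20.png",w["image"])
st()
E
```

```text
clock: 32.08
tcp_pos: [0.5691, 0.0373, 0.3116]
orientation: [-1.229, 1.178, -1.179]
contact_force: [-0.5, -1.0, 0.5]
grip_width: -0.0003
t 32.12 tcp [0.5692 0.0374 0.3118] grasp [0.5694 0.0374 0.1568] w 0.0001 F [-1.   0.7 -0.7]
[[ 0.041  0.001  0.999]
 [-0.999 -0.     0.041]
 [ 0.    -1.     0.001]]
```

View pics/w20.png

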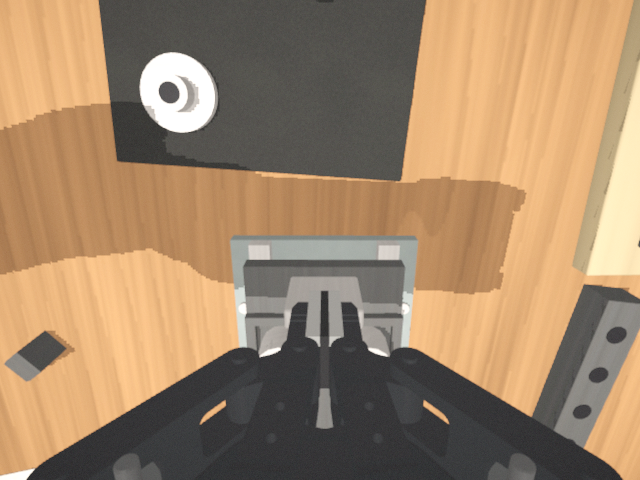

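```bash
python3 -c "
from h import *
tgt(325,277,.038);tgt(287,317,.087);tgt(363,317,.087);tgt(232,237,.015);tgt(417,237,.015)"
```

```text
world [0.5715 0.0052 0.038 ] shift cm [ 3.24 27.39  0.06] tcp [0.5693 0.0375 0.3119]
world [5.48e-01 2.00e-04 8.70e-02] shift cm [ 3.66 22.48 -2.3 ] tcp [0.5693 0.0377 0.3119]
world [0.5952 0.0024 0.087 ] shift cm [ 3.66 22.48  2.43] tcp [0.5692 0.0379 0.3118]
world [0.4975 0.0264 0.015 ] shift cm [ 0.86 29.66 -7.23] tcp [0.5692 0.038  0.3117]
world [0.6429 0.0327 0.015 ] shift cm [ 0.86 29.66  7.33] tcp [0.5691 0.0381 0.3116]
```

```bash
python3 -m jog '[[[0,5,0.07],0,1],[[0,8.4,0.07],0,1],[[0,8.4,0.07],0,1],[[0.5,8.4,0.07],0,1],[[1.0,8.4,0.07],0,1],[[1.3,8.4,0.07],0,1],[[1.5,8.4,0.07],0,1],[[1.6,8.4,0.07],0,1],[[1.7,8.4,0.07],0,1]]' 40
```

```text
clock: 33.5
tcp_pos: [0.5704, 0.0215, 0.2272]
orientation: [-1.229, 1.177, -1.177]
contact_force: [0.0, 0.8, 0.7]
grip_width: 0.0002
```

```bash
python3 -m jog '[[[0.1,0,0],0,1],[[0.2,0,0],0,1],[[0.3,0,0],0,1],[[0.4,0,0],0,1]]' 40
```

```text
clock: 34.0
tcp_pos: [0.5706, 0.0174, 0.2272]
orientation: [-1.229, 1.177, -1.177]
contact_force: [-0.6, -0.2, -0.7]
grip_width: 0.0003
```

```bash
python3 -m jog '[[[0.08,0,0],0,1],[[0.16,0,0],0,1],[[0.24,0,0],0,1],[[0.32,0,0],0,1]]' 40; python3 -m jog '[[[0.08,0,0],0,1],[[0.16,0,0],0,1],[[0.24,0,0],0,1],[[0.32,0,0],0,1]]' 40
```

```text
clock: 34.5
tcp_pos: [0.5707, 0.0144, 0.2272]
orientation: [-1.229, 1.177, -1.177]
contact_force: [-0.6, 3.0, 0.9]
grip_width: 0.0003
clock: 35.0
tcp_pos: [0.5708, 0.0116, 0.2272]
orientation: [-1.229, 1.178, -1.176]
contact_force: [-0.4, 4.8, 1.9]
grip_width: 0.0
```

```bash
for i in 1; do python3 -m jog '[[[0.06,0,0],0,1],[[0.12,0,0],0,1],[[0.18,0,0],0,1],[[0.24,0,0],0,1]]' 40; done; python3 -m jog '[[[0.06,0,0],0,1],[[0.12,0,0],0,1],[[0.18,0,0],0,1],[[0.24,0,0],0,1]]' 40; python3 -m jog '[[[0.06,0,0],0,1],[[0.12,0,0],0,1],[[0.18,0,0],0,1],[[0.24,0,0],0,1]]' 40
```

```text
clock: 35.5
tcp_pos: [0.5709, 0.0111, 0.2272]
orientation: [-1.228, 1.178, -1.173]
contact_force: [-2.8, 11.2, 2.0]
grip_width: 0.0001
clock: 36.0
tcp_pos: [0.571, 0.0097, 0.2272]
orientation: [-1.228, 1.178, -1.171]
contact_force: [-2.2, 11.7, 3.6]
grip_width: 0.0002
clock: 36.5
tcp_pos: [0.5711, 0.0058, 0.2272]
orientation: [-1.229, 1.178, -1.174]
contact_force: [-0.7, 7.4, 2.2]
grip_width: 0.0001
```

```bash
python3 -m jog '[[[0.06,0,0],0,1],[[0.12,0,0],0,1],[[0.18,0,0],0,1],[[0.24,0,0],0,1]]' 40; python3 -m jog '[[[0.06,0,0],0,1],[[0.12,0,0],0,1],[[0.18,0,0],0,1],[[0.24,0,0],0,1]]' 40; python3 -m jog '[[[0.06,0,0],0,1],[[0.12,0,0],0,1],[[0.18,0,0],0,1],[[0.24,0,0],0,1]]' 40
python3 - <<'E'
from h import *
w=grab_frame("wrist"); s=grab_frame("side");crop(s,"s4.png",255,155,415,295,5)
E
```

```text
clock: 37.0
tcp_pos: [0.5712, 0.0017, 0.2272]
orientation: [-1.229, 1.177, -1.177]
contact_force: [-0.9, 3.4, -0.2]
grip_width: 0.0
clock: 37.5
tcp_pos: [0.5714, -0.0016, 0.2272]
orientation: [-1.229, 1.177, -1.179]
contact_force: [-0.4, 0.6, 0.6]
grip_width: 0.0002
clock: 38.0
tcp_pos: [0.5715, -0.0034, 0.2272]
orientation: [-1.229, 1.177, -1.178]
contact_force: [0.2, -0.5, 0.2]
grip_width: -0.0002
```

View pics/s4.png

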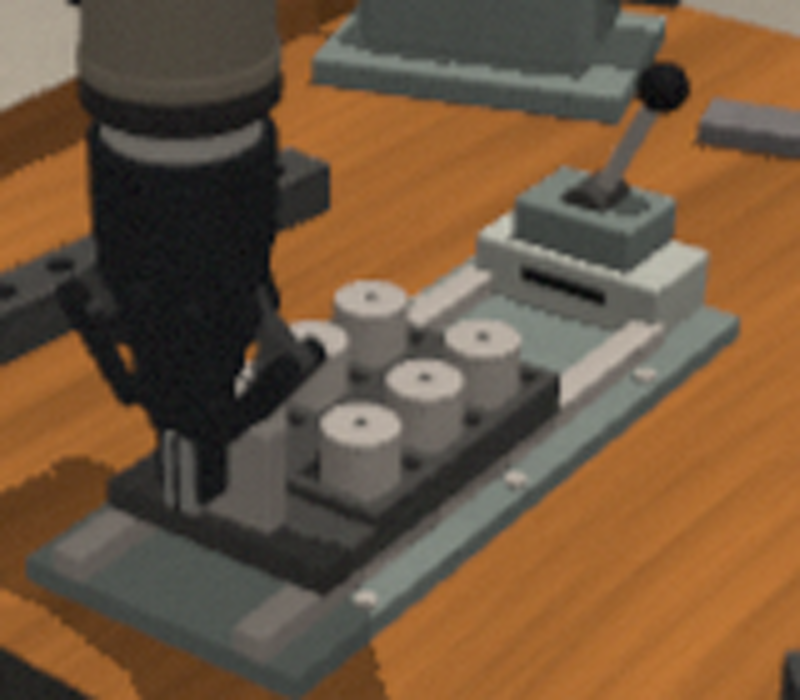

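```bash
python3 -m jog '[[[0.15,0,0],0,1],[[0.3,0,0],0,1],[[0.45,0,0],0,1],[[0.6,0,0],0,1],[[0.75,0,0],0,1],[[0.9,0,0],0,1],[[1.05,0,0],0,1],[[1.2,0,0],0,1],[[1.35,0,0],0,1],[[1.5,0,0],0,1]]' 40;  python3 -m jog '[[[0.18,0,0],0,1],[[0.36,0,0],0,1],[[0.54,0,0],0,1],[[0.72,0,0],0,1],[[0.9,0,0],0,1],[[1.08,0,0],0,1],[[1.26,0,0],0,1],[[1.44,0,0],0,1],[[1.62,0,0],0,1],[[1.8,0,0],0,1]]' 40
```

```text
clock: 39.35
tcp_pos: [0.5721, -0.0184, 0.2272]
orientation: [-1.229, 1.178, -1.177]
contact_force: [-0.3, 2.9, 0.1]
grip_width: -0.0002
clock: 40.6
tcp_pos: [0.5728, -0.0364, 0.2272]
orientation: [-1.229, 1.178, -1.177]
contact_force: [-1.7, 3.2, 1.4]
grip_width: -0.0001
```

```bash
python3 -m jog '[[[0.18,0,0],0,1],[[0.36,0,0],0,1],[[0.54,0,0],0,1],[[0.72,0,0],0,1],[[0.9,0,0],0,1],[[1.08,0,0],0,1],[[1.26,0,0],0,1],[[1.44,0,0],0,1],[[1.62,0,0],0,1],[[1.8,0,0],0,1]]' 40;  python3 -m jog '[[[0.18,0,0],0,1],[[0.36,0,0],0,1],[[0.54,0,0],0,1],[[0.72,0,0],0,1],[[0.9,0,0],0,1],[[1.08,0,0],0,1],[[1.26,0,0],0,1],[[1.44,0,0],0,1],[[1.62,0,0],0,1],[[1.8,0,0],0,1]]' 40
```

```text
clock: 41.85
tcp_pos: [0.5736, -0.0544, 0.2271]
orientation: [-1.229, 1.178, -1.177]
contact_force: [-1.8, 2.2, 1.4]
grip_width: -0.0003
clock: 43.1
tcp_pos: [0.5744, -0.0724, 0.2272]
orientation: [-1.229, 1.178, -1.177]
contact_force: [-2.1, 3.5, 1.4]
grip_width: -0.0002
```

```bash
python3 -m jog '[[[0.15,0,0],0,1],[[0.3,0,0],0,1],[[0.45,0,0],0,1],[[0.6,0,0],0,1],[[0.75,0,0],0,1],[[0.9,0,0],0,1],[[1.05,0,0],0,1],[[1.2,0,0],0,1],[[1.35,0,0],0,1],[[1.5,0,0],0,1]]' 40;  python3 -m jog '[[[0.08,0,0],0,1],[[0.16,0,0],0,1],[[0.24,0,0],0,1],[[0.32,0,0],0,1],[[0.4,0,0],0,1],[[0.48,0,0],0,1],[[0.56,0,0],0,1],[[0.64,0,0],0,1]]' 40
```

```text
clock: 44.35
tcp_pos: [0.5751, -0.0874, 0.2272]
orientation: [-1.229, 1.178, -1.177]
contact_force: [-1.9, 2.3, 0.6]
grip_width: 0.0001
clock: 45.35
tcp_pos: [0.5754, -0.0937, 0.2272]
orientation: [-1.229, 1.177, -1.178]
contact_force: [-3.3, 2.2, -0.4]
grip_width: 0.0002
```

```bash
python3 -m jog '[[[0.06,0,0],0,1],[[0.12,0,0],0,1],[[0.18,0,0],0,1],[[0.24,0,0],0,1],[[0.3,0,0],0,1],[[0.36,0,0],0,1]]' 40;python3 -m jog '[[[0.05,0,0],0,1],[[0.1,0,0],0,1],[[0.15,0,0],0,1],[[0.2,0,0],0,1]]' 40
```

```text
clock: 46.1
tcp_pos: [0.5755, -0.0973, 0.2272]
orientation: [-1.229, 1.178, -1.178]
contact_force: [-2.0, 2.6, -0.5]
grip_width: -0.0003
clock: 46.6
tcp_pos: [0.5756, -0.0993, 0.2272]
orientation: [-1.229, 1.178, -1.177]
contact_force: [-1.8, 2.7, -0.4]
grip_width: -0.0002
```

```bash
python3 -m jog '[[[0.04,0,0],0,1],[[0.08,0,0],0,1],[[0.12,0,0],0,1],[[0.16,0,0],0,1]]' 40;python3 -m jog '[[[0.04,0,0],0,1],[[0.08,0,0],0,1],[[0.12,0,0],0,1],[[0.16,0,0],0,1]]' 40;python3 -m jog '[[[0.03,0,0],0,1],[[0.06,0,0],0,1],[[0.09,0,0],0,1],[[0.12,0,0],0,1]]' 40
```

```text
clock: 47.1
tcp_pos: [0.5757, -0.1009, 0.2272]
orientation: [-1.229, 1.177, -1.177]
contact_force: [-2.5, 2.9, -0.6]
grip_width: -0.0
clock: 47.6
tcp_pos: [0.5757, -0.1019, 0.2272]
orientation: [-1.229, 1.178, -1.176]
contact_force: [-3.3, 5.3, 1.1]
grip_width: -0.0
clock: 48.1
tcp_pos: [0.5758, -0.1022, 0.2272]
orientation: [-1.229, 1.178, -1.175]
contact_force: [-4.1, 8.0, 2.8]
grip_width: -0.0001
```

```bash
python3 -m jog '[[[0.04,0,0],0,1],[[0.08,0,0],0,1],[[0.12,0,0],0,1],[[0.16,0,0],0,1],[[0.16,0,0],0,1]]' 40
python3 - <<'E'
from h import *
s=grab_frame("side");crop(s,"s5.png",255,135,415,275,5)
w=grab_frame("wrist"); cv2.imwrite("pics/w21.png",w["image"])
E
```

```text
clock: 48.72
tcp_pos: [0.5759, -0.1025, 0.2272]
orientation: [-1.228, 1.179, -1.172]
contact_force: [-3.9, 10.7, 4.5]
grip_width: 0.0003
```

View pics/s5.png

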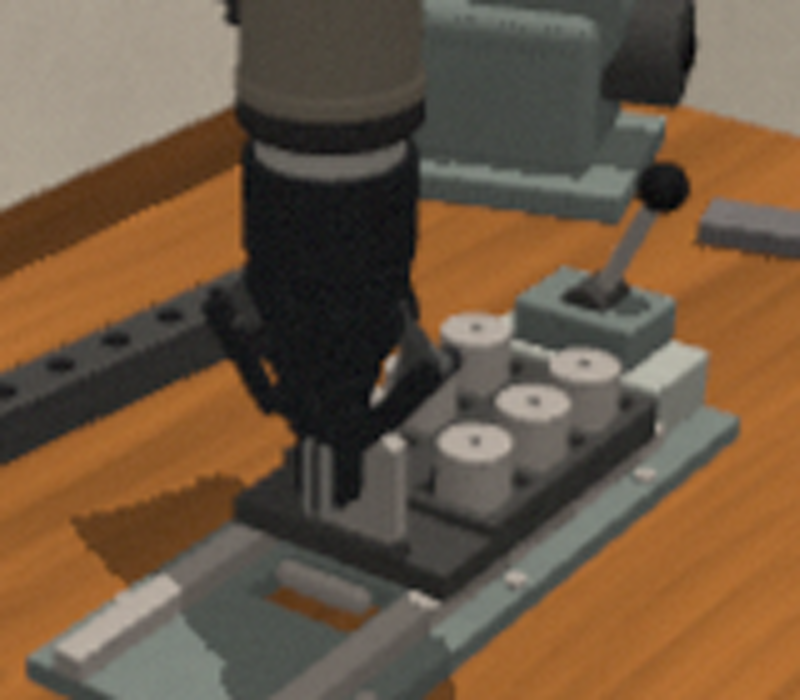

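```bash
python3 -m jog '[[[-0.5,0,0],0,1],[[-2,0,0],0,1],[[-2,-5,0],0,1],[[-2,-10,0],0,1],[[-2,-10.5,-5],0,1],[[3,-10.5,-8],0,1],[[9,-10.5,-9.1],0,1],[[15,-10.5,-9.1],0,1],[[20,-10.5,-9.1],0,1],[[22.2,-10.5,-9.1],0,1]]' 40
python3 -m jog '[[[0,0,0],0,1],[[0,0,0],0,1],[[0,0,0],0,1]]' 40
python3 - <<'E'
from h import *
st()
w=grab_frame("wrist"); cv2.imwrite("pics/w22.png",w["image"])
s=grab_frame("side");crop(s,"s6.png",255,135,415,275,5)
t=grab_frame("top");crop(t,"t6.png",320,180,500,260,4)
E
```

```text
clock: 50.08
tcp_pos: [0.494, -0.3344, 0.3327]
orientation: [-1.229, 1.178, -1.183]
contact_force: [0.3, 0.1, 0.3]
grip_width: -0.0002
clock: 50.45
tcp_pos: [0.495, -0.3294, 0.3321]
orientation: [-1.23, 1.176, -1.176]
contact_force: [0.0, -0.1, 0.0]
grip_width: -0.0
t 50.45 tcp [ 0.495  -0.3294  0.3321] grasp [ 0.495  -0.3293  0.1771] w -0.0 F [ 0.  -0.1  0. ]
[[ 0.045  0.     0.999]
 [-0.999  0.001  0.045]
 [-0.001 -1.     0.   ]]
```

View pics/w22.png

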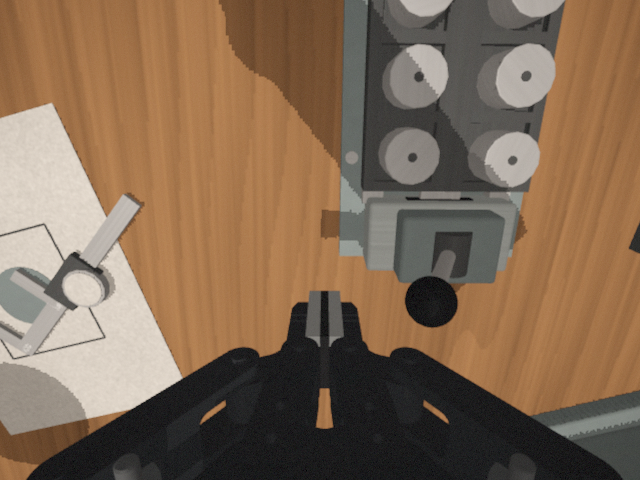

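View pics/s6.png

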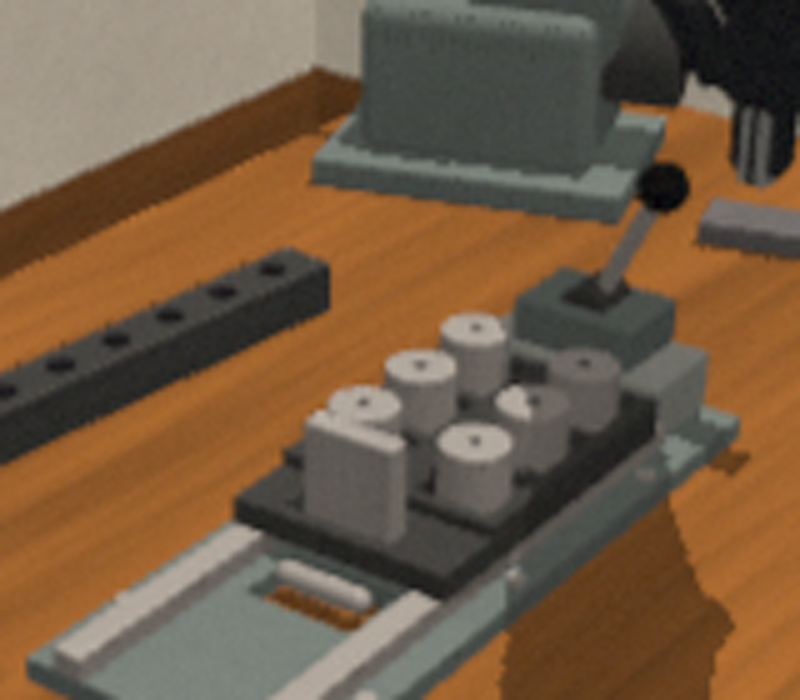

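```bash
python3 -c "
from h import *
tgt(431,302,.138); tgt(443,235,.067); tgt(413,158,.068); tgt(512,160,.068)"
```

```text
world [ 0.5503 -0.3362  0.138 ] shift cm [ 0.85 19.43  5.52] tcp [ 0.4948 -0.3303  0.3323]
world [ 0.5769 -0.3228  0.067 ] shift cm [-0.41 26.53  8.25] tcp [ 0.4947 -0.3305  0.3323]
world [ 0.5493 -0.2716  0.068 ] shift cm [-5.65 26.43  5.72] tcp [ 0.4946 -0.3306  0.3323]
world [ 0.6131 -0.2703  0.068 ] shift cm [-5.53 26.42 12.1 ] tcp [ 0.4946 -0.3307  0.3322]
```

```bash
python3 -m jog '[[[0.5,3,0],0,1],[[0.5,3,1],0,1],[[0.5,3,2],0,1],[[0.5,3,2.5],0,1],[[0.5,3,3],0,1],[[0.5,3,3.5],0,1],[[0.5,3,4],0,1],[[0.5,3,4.5],0,1],[[0.5,3,5],0,1],[[0.5,3,5.5],0,1]]' 40
python3 -m jog '[[[0,0,0.5],0,1],[[0,0,1],0,1],[[0,0,1.5],0,1],[[0,0,2],0,1],[[0,0,2.5],0,1],[[0,0,2.8],0,1],[[0,0,3.1],0,1],[[0,0,3.4],0,1]]' 40
```

```text
clock: 52.05
tcp_pos: [0.55, -0.3335, 0.3021]
orientation: [-1.229, 1.177, -1.177]
contact_force: [-0.7, -0.4, 0.2]
grip_width: 0.0002
clock: 53.05
tcp_pos: [0.5837, -0.3321, 0.302]
orientation: [-1.229, 1.178, -1.177]
contact_force: [-0.8, 0.5, -0.4]
grip_width: -0.0002
```

```bash
python3 -m jog '[[[0,0,0.15],0,1],[[0,0,0.3],0,1],[[0,0,0.45],0,1],[[0,0,0.6],0,1],[[0,0,0.75],0,1],[[0,0,0.9],0,1]]' 40
python3 -m jog '[[[0,0,0.1],0,1],[[0,0,0.2],0,1],[[0,0,0.3],0,1],[[0,0,0.3],0,1]]' 40
```

```text
clock: 53.8
tcp_pos: [0.5927, -0.3318, 0.3022]
orientation: [-1.229, 1.177, -1.178]
contact_force: [-0.9, 0.1, -0.8]
grip_width: -0.0003
clock: 54.3
tcp_pos: [0.5956, -0.3316, 0.3022]
orientation: [-1.229, 1.178, -1.177]
contact_force: [-1.0, -0.2, -0.4]
grip_width: -0.0003
```

```bash
python3 -m jog '[[[0,0,0.1],0,1],[[0,0,0.2],0,1],[[0,0,0.3],0,1],[[0,0,0.3],0,1]]' 40
python3 -m jog '[[[0,0,0.1],0,1],[[0,0,0.2],0,1],[[0,0,0.3],0,1],[[0,0,0.3],0,1]]' 40
```

```text
clock: 54.8
tcp_pos: [0.597, -0.3319, 0.3019]
orientation: [-1.231, 1.182, -1.175]
contact_force: [-7.8, 1.0, 3.3]
grip_width: -0.0001
clock: 55.3
tcp_pos: [0.5982, -0.3322, 0.3016]
orientation: [-1.233, 1.187, -1.173]
contact_force: [-15.7, 2.5, 7.3]
grip_width: -0.0003
```

```bash
python3 -m jog '[[[0,0,-2],0,1],[[0,0,-6],0,1],[[0,-4,-8],0,1],[[0,-6,-8],0,1],[[-4,-8,-8],0,1],[[-4,-8,-8],0,1],[[-4,-8,-8],0,1],[[-4,-8,-8],0,1]]' 40
python3 - <<'E'
from h import *
st()
w=grab_frame("wrist"); cv2.imwrite("pics/w23.png",w["image"])
s=grab_frame("side");crop(s,"s7.png",255,135,415,275,5)
t=grab_frame("top");crop(t,"t7.png",155,180,515,280,2)
E
```

```text
clock: 56.3
tcp_pos: [0.5198, -0.2956, 0.3817]
orientation: [-1.229, 1.179, -1.178]
contact_force: [-0.1, -0.3, 0.9]
grip_width: -0.0001
t 56.3 tcp [ 0.5198 -0.2956  0.3817] grasp [ 0.5197 -0.2957  0.2267] w -0.0001 F [-0.1 -0.3  0.9]
[[ 0.042 -0.001  0.999]
 [-0.999 -0.     0.042]
 [ 0.    -1.    -0.001]]
```

View pics/w23.png

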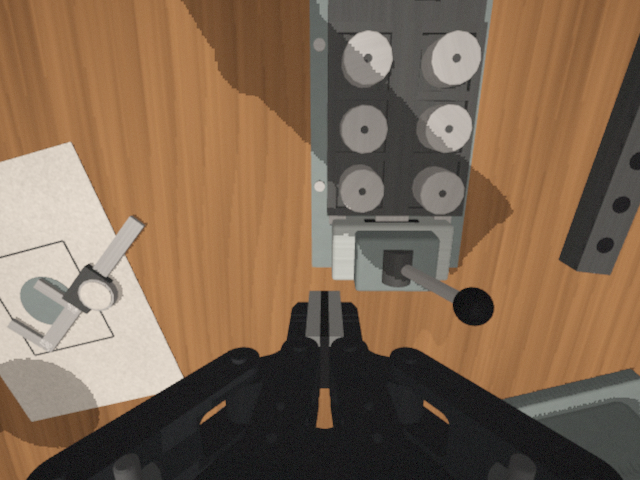

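View pics/s7.png

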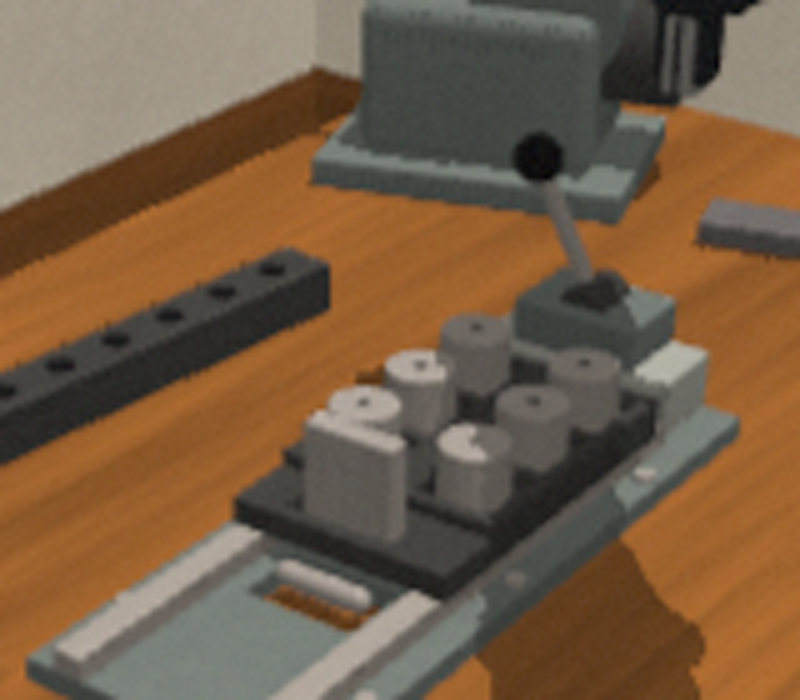

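View pics/t7.png

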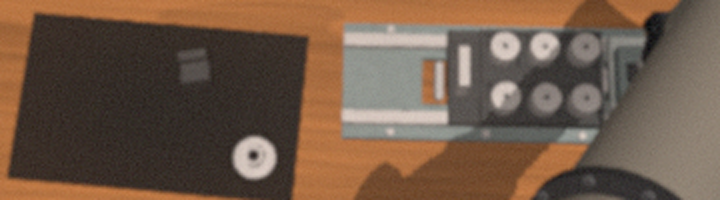

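```bash
python3 -c "
from h import *
tgt(473,306,.137);tgt(362,191,.068);tgt(442,193,.068);tgt(364,129,.068);tgt(449,129,.068);tgt(368,58,.068);tgt(457,58,.068)
hand_in()"
```

```text
world [ 0.6221 -0.3313  0.137 ] shift cm [ 4.02 24.47 10.09] tcp [ 0.5198 -0.2953  0.3818]
world [ 0.549  -0.2695  0.068 ] shift cm [-2.45 31.38  3.04] tcp [ 0.5198 -0.2952  0.3819]
world [ 0.6134 -0.2682  0.068 ] shift cm [-2.29 31.39  9.48] tcp [ 0.5199 -0.2951  0.3819]
world [ 0.547  -0.2216  0.068 ] shift cm [-7.22 31.4   3.03] tcp [ 0.5199 -0.2951  0.382 ]
world [ 0.6116 -0.2187  0.068 ] shift cm [-7.23 31.4   9.49] tcp [ 0.5199 -0.295   0.382 ]
world [ 0.5461 -0.1727  0.068 ] shift cm [-12.1   31.41   3.14] tcp [ 0.5199 -0.2949  0.3821]
world [ 0.6098 -0.1698  0.068 ] shift cm [-12.11  31.41   9.51] tcp [ 0.52   -0.2949  0.3821]
the job is handed in; nothing more can be done
```

The job is handed in at about 56 s of the 192 s allowed, and my last checks show it done as asked. Only pocket 2 was loaded at the start, so I filled the other five with the five spares. I then pushed the carriage by its tab, ran it home and swung the lock lever over.

- **Blanks:** In the last side and wrist pictures all six stand flat in their pockets. The flange and V-block were untouched. I never went near the orange look-alike, but the last pictures don't show it.
- **Carriage:** It broke free somewhere near 12 N, by the force shown at the ends of the short moves. I ran it on slowly until the force rose steadily to about 11 N at the stop. The pockets had moved about 0.12 m, the full travel. Two wrist views put the pocket 0 blank at −0.2716 and −0.2695 m. I took that 2 mm gap as measuring error, because the lever push did not touch the carriage.
- **Lever:** The force rose to about 16 N against its stop. With the arm clear, the ball measured about 38 mm past the fixture's centre line, as expected when fully over.
- **Disagreements:** The gripper read about 34 mm on the 36 mm blanks. The top and side cameras differed from the wrist camera by about 2 mm, so I placed the blanks by the wrist camera.

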